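Set up the glaze-viewing easel

TASK

Set up the viewing easel: lock the battery pack into its dock (push it down against the spring and turn it about a quarter clockwise until it clicks home), and lay every test tile from the tray flat on the sloping board, side by side, glazed face out and hole end uppermost, its lower edge square against the ledge. When the pack and all the tiles are in place, press the black switch right down, then leave everything so; don't disturb the cup, the jar or the brush.

Things in the scene. Friction and masses are not known exactly. Their poses are not given: they have to be found in the camera images.
- easel: glaze-viewing easel, fixed: grey base plate 225x260x8 mm carrying the sloped board and, behind it, the dock and the switch. Origin on the bench under the middle of the ledge; x points backwards from the ledge to the dock, y left along the ledge, z up. A light bar 12 mm wide, 14 mm proud crosses the board's top at 94 to 106 mm up the slope; the board's top end is 87 mm above the bench.
- board: its plywood board, 250 mm wide, rising away from the robot at 25 degrees. Origin on the surface in the corner with the ledge, mid-width, 30 mm above the bench; x up the slope, y left along the ledge, z out of the surface. The ledge (x -8 to 0 mm) stands 10 mm proud; free surface x 0 to 94 mm, no slots. A seated tile's centre is at x = 36 mm, z = 0; it may not slide down by itself.
- dock: round grey battery dock, 84 mm across, 34 mm high; origin in the middle of its underside (8 mm above the bench), z up. Bayonet mouth of 50 mm bore with two opposite slots, 16 mm wide, along its +x and -x for the pack's lugs. The pack goes in upright, its x along the dock's x (either way round), down, then turns clockwise from above 80 degrees (1.40 rad) to a stop at 80 to 87.
- plunger (a joint): brass spring plunger in the dock: 0 free (its top 24 mm above the dock's origin), grows to 0.016 m pushed down, 0.5 N per mm. It carries the pack: unlocked, the pack's origin stands about 22 mm or more above the dock's; to turn under the rim it must be 9 to 12 mm (7 N of push; the head meets the dock at 9); let go in the catch it clicks up to 16 mm and is locked.
- battery_pack: loose pack, 61 mm high, 0.11 to 0.18 kg, upright on the bench right of the easel: grey round foot 44 mm across, 25 mm high, under a black oblong head 60 mm long (x), 44 mm wide (y), 36 mm high; grip it across the 44 mm. Two steel lugs, 9 mm wide, reach 31 mm from the axis along +x and -x, 8 to 13 mm above its underside. Origin in the middle of the underside, z up.
- lamp_switch (a joint): black push switch of the light: 0 free, 0.006 m fully pressed; 1.5 N at first, 5 N fully down; it springs back.
- lamp_switch_top (a point): middle of the top of the black push switch, a cap 24 mm across on a pillar behind the board, to the left of the dock, 48 mm above the bench; pressed straight down.
- tile_1: fired test tile 72 mm long (x), 40 mm wide (y), 8 mm thick, 45 g, with a small hole near one end; starts glazed face up on the right-hand tray (floor 2 mm, rim 24 mm above the bench). Origin in the middle of its underside, x towards the hole, z out of the glazed face. Three or four such tiles are there.
- tile_1_hole (a point): the hole of tile_1, at its glazed face: 28 mm from the tile's middle along its x, 8 mm above its underside.
- tile_2: another tile exactly like tile_1; may be absent.
- tile_2_hole (a point): the hole of tile_2, at its glazed face: 28 mm from the tile's middle along its x, 8 mm above its underside.
- tile_3: another tile exactly like tile_1; may be absent.
- tile_3_hole (a point): the hole of tile_3, at its glazed face: 28 mm from the tile's middle along its x, 8 mm above its underside.
- tile_4: another tile exactly like tile_1; may be absent.
- tile_4_hole (a point): the hole of tile_4, at its glazed face: 28 mm from the tile's middle along its x, 8 mm above its underside.
- pack_grip (a point): middle of the pack's head, 43 mm above its underside. On the way from the bench to the dock keep the arm clear of the fixed wooden drawer chest behind and right of the easel: 0.262 m high, x from 0.66 to 0.90, y from -0.43 to -0.16 m in the world, its middle drawer (up to 0.17 m high) open with a knob reaching forward to x = 0.60.
- water_cup: bystander: enamel cup, 72 mm across, 64 mm high, behind the easel; origin under its middle.
- glaze_jar: bystander: jar of underglaze, 58 mm across, 73 mm high, behind the easel; origin under its middle.
- brush: bystander: paint brush, 206 mm long, lying on the bench in front of the tray; origin at its middle.
Not all that is in view belongs to the job. What is shaped like the tile_4 but green is not meant.

How it is judged:
On the way, in this order (a step that is already met when the one before it is completed fails the run):
1. the battery pack is locked in the dock and every tile rests on the board against the ledge (horizontal distance between battery_pack and dock below 0.005 m and z of battery_pack in the frame of dock between 0.0145 and 0.0185 m and angle between the x axis of battery_pack and the x axis of dock, either way round above 1.2 rad and angle between the z axis of battery_pack and the z axis of dock, either way round below 0.09 rad and x of tile_1 in the frame of board between 0.033 and 0.04 m and z of tile_1 in the frame of board between -0.003 and 0.003 m and y of tile_1 in the frame of board between -0.115 and 0.115 m and angle between the x axis of each of tile_1, tile_2, tile_3, tile_4 and the x axis of board, either way round below 0.14 rad and angle between the z axis of each of tile_1, tile_2, tile_3, tile_4 and the z axis of board, either way round below 0.09 rad and x of each of tile_1_hole, tile_2_hole, tile_3_hole, tile_4_hole in the frame of board above 0.05 m and z of each of tile_1_hole, tile_2_hole, tile_3_hole, tile_4_hole in the frame of board above 0.004 m and x of tile_2 in the frame of board between 0.033 and 0.04 m and z of tile_2 in the frame of board between -0.003 and 0.003 m and y of tile_2 in the frame of board between -0.115 and 0.115 m and x of tile_3 in the frame of board between 0.033 and 0.04 m and z of tile_3 in the frame of board between -0.003 and 0.003 m and y of tile_3 in the frame of board between -0.115 and 0.115 m and x of tile_4 in the frame of board between 0.033 and 0.04 m and z of tile_4 in the frame of board between -0.003 and 0.003 m and y of tile_4 in the frame of board between -0.115 and 0.115 m), for 0.2 s.
2. then the switch is pressed right down (value of joint lamp_switch above 0.0045 m), for 0.1 s.
At the end, for the whole second after the job is handed in: pack locked upright in the dock (turned over 1.2 rad from the slots, origin 14.5 to 18.5 mm above the dock's); every tile at rest flat on the board, glaze out, hole end up, square within 0.14 rad, centre 33 to 40 mm up from the ledge, at most 115 mm off mid-board; switch let go (all of step 1 and linear speed of each of tile_1, tile_2, tile_3, tile_4, battery_pack below 0.02 m/s and value of joint lamp_switch below 0.002 m); the robot touches nothing.
It fails at once if the cup, the jar or the brush is moved more than 30 mm (distance of any of water_cup, glaze_jar, brush from where it was at the start of the episode above 0.03 m).
Of tile_1, tile_2, tile_3, tile_4 only 3 to 4 are there at a start; the rules pass over those that are not, and their reading is None.
At some moment in a run one of tile_1, tile_2, tile_3, tile_4 may be knocked a few centimetres aside while the robot is not near it.
It also fails if it takes over 210 s, if anything falls off the work surface, if the arm or the gripper's body presses on something with over 40 N, if the wrist force passes 120 N, or if a joint passes its speed limit or range.

ROBOT

A 6-joint arm with a two-finger parallel gripper is mounted at the origin on a cart in front of the work surface, level with it; the furniture and walls round the work are solid. World frame = base frame: x ahead of the robot, y to its left, z up, the work surface at z = 0. Lengths are in m, angles in rad, forces in N, time in s.
With the tool pointing down it reaches from about 0.35 to 0.775 m from the base axis. Payload 5.5 kg.
Tool frame: the origin (TCP) lies on the centre line of the jaws, within the pads' length; the fingertips stand ahead of it and the grasp point (between the pads) lies 8 mm behind it (env.tip_reach is the z of the fingertips in the tool frame, in m); z points along the fingers, y is the direction in which the jaws open and shut (so a half turn about z gives the same grasp; the last joint's range is limited). The gripper opens to 85 mm and grips with 20 to 120 N. Pads are 22 mm wide; open, the fingers measure 114 mm over their backs; the gripper's body (76 mm by 85 mm) begins 54 mm behind the grasp point. The pads swing forward as they close: fully open they stand 13 mm farther back than shut.
Start: joints at [1.036, 0.313, 0.046, 1.304, 0, 1.431], TCP at [0.221, 0.531, 0.242] pointing down, gripper open.
Joint ranges: [-2.76, 2.76], [-0.86, 1.69], [-1.03, 1.26], [-2.2, 2.34], [-1.47, 1.5], [-3.14, 3.14]. Speed limits (rad/s): [2.57, 2.57, 3.14, 3.14, 3.14, 3.14].

INTERFACE

Orientations are given as a unit quaternion [w, x, y, z].
In Python, from cell import env, viewer, sign_off, spotter gives the robot as it stands. The module is installed in compiled form; this text tells all that it offers.
- The arm moves only by the tool servo_tool, never from a script. Its argument "rows" is a list of rows, each an object with "twist": the turn, a rotation vector about the tool's x, y, z in rad, a list of three; "travel": the shift along the tool's x, y, z in m, a list of three; "claw": the finger opening in m, from 0 to 0.0854. In form: [{"twist": [ax, ay, az], "travel": [dx, dy, dz], "claw": claw}, ...]. A call has 1 to 8 rows; each row shifts and turns the pose as measured when the row begins, along the tool's axes as they then stand; what a row does not reach is not made up. A row lasts 1/10 s, in which the tool goes at most 50 mm and 8.59 degrees, less where a joint would pass 70% of its speed; a pose out of reach is approached as far as the arm can. A call with a gripper value outside its range is refused whole. The fingers move at their own pace and stop on an object; "squeeze" is the grip in N (left out, the last holds). Time passes only in rows, so rows that do not move let the fingers close. It gives the time, the measured TCP pose, the force and the opening at its end, in the units of the state.
- env.get_state(): the state, without advancing time (a new reading comes with each control period).
- viewer.grab_frame(name): name is "scene" or "top"; returns the picture (420x560x3 uint8, red, green, blue); there is no depth.
- viewer.calibration(name): a dict with "intrinsics" (3x3 intrinsics, pixels), "pose" (4x4, takes a point from camera to world coordinates). Camera axes: x right, y down, z forward; pixel columns grow to the right and rows downward; lengths in m; the calibration is good to about 2 mm. A picture is of the moment at which its call begins. calibration takes no time and is no camera call.
- sign_off(): hands the job in, once; it reports no verdict.
Trained networks look in the newest picture that a camera, given by its name, has taken for a name from the list of things; names that differ only in an ending like _2 or _b are one class to them, and where a whole thing is asked for, a point or a joint stands for the part that bears it (a point fixed in the world has none). Each returns a list of dicts, best first, with "conf" (0 to 1); they miss things now and then, are a little off and sometimes report something else, mostly with a low value. They report only what shows in the picture. A call takes as long as a camera call. They do not tell look-alikes from the thing itself.
- spotter.regions_of(camera, name): "region" (420x560 bool, what is visible of it) and "point" ([column, row] in pixels, amid what is visible of it).
The state is a dict: "clock": time; "qpos": joint angles; "qd": joint speeds; "joint_efforts": joint torques, N m; "ee_pos": TCP position; "ee_rot": TCP orientation; "force": force on the tool from outside, world axes, zero at the start; "torque": the same for the moment, N m; "gripper_width": opening from 0.0 (shut) to 1.0 (fully open).
Only numpy, scipy, OpenCV 4.12 (cv2) and the standard library are available. Lean on these libraries where they do the work, as an engineer would, in place of code of your own. Each camera call takes 0.05 s, during which the arm holds its last target. There are 200 camera calls.

## Working session

There is one attempt and no reset: what is moved stays moved. The work goes in short steps, Python scripts to look and compute and a tool call to move; the robot and the scene stay as the last step left them, time stands still between calls to the robot, and variables do not carry over. Pictures are saved under pics/ and viewed, about 12 in all and at most 16, crops included, and the job is handed in when it is done.

Besides the shell and the picture viewer there is one more tool, called as name(argument=value, ...), one argument or row to a line, values as JSON. servo_tool: Moves the arm, as the interface text tells. Its arguments: {"type":"object","properties":{"rows":{"type":"array","items":{"type":"object","properties":{"twist":{"type":"array","items":{"type":"number"}},"travel":{"type":"array","items":{"type":"number"}},"claw":{"type":"number"}}}},"squeeze":{"type":"number"}},"required":["rows"]}

```bash
mkdir -p pics
cat > h.py <<'E'
import numpy as np, cv2
from cell import env, viewer, spotter, sign_off
def save(im,n): cv2.imwrite('pics/'+n+'.png',cv2.cvtColor(im,cv2.COLOR_RGB2BGR))
def ray(cam,px):
    c=viewer.calibration(cam);K=np.array(c['intrinsics']);T=np.array(c['pose'])
    d=T[:3,:3]@np.linalg.solve(K,[px[0],px[1],1]);return T[:3,3],d
def atz(cam,px,z):
    o,d=ray(cam,px);return o+d*(z-o[2])/d[2]
def proj(cam,P):
    c=viewer.calibration(cam);K=np.array(c['intrinsics']);T=np.array(c['pose'])
    p=np.linalg.inv(T)@np.r_[P,1];q=K@p[:3];return q[:2]/q[2]
E
python3 - <<'E'
from h import *
for n in('scene','top'):
    im=viewer.grab_frame(n);save(cv2.resize(im,(800,600)),n+'0')
    c=viewer.calibration(n);print(n,np.round(c['pose'],3).tolist(),np.round(c['intrinsics'],0).tolist())
print(env.get_state(),env.tip_reach)
E
```

```text
scene [[0.839, -0.24, 0.488, 0.012], [-0.544, -0.365, 0.756, -0.96], [-0.003, -0.9, -0.437, 0.582], [0.0, 0.0, 0.0, 1.0]] [[441.0, 0.0, 284.0], [0.0, 441.0, 212.0], [0.0, 0.0, 1.0]]
top [[0.008, -0.981, 0.192, 0.397], [-1.0, -0.008, -0.003, -0.069], [0.004, -0.192, -0.981, 0.964], [0.0, 0.0, 0.0, 1.0]] [[382.0, 0.0, 277.0], [0.0, 382.0, 212.0], [0.0, 0.0, 1.0]]
{'clock': 0.1, 'qpos': array([1.03639535e+00, 3.13902208e-01, 4.51234278e-02, 1.30360788e+00,
       2.71841447e-05, 1.43118031e+00]), 'qd': array([-0.00029583, -0.00129531,  0.00324725,  0.00090712,  0.00015598,
        0.00038696]), 'joint_efforts': array([ 2.19685164e-03, -4.81723595e+01,  2.99245423e+01,  1.26804653e-02,
       -1.41008059e-04,  2.77680095e-05]), 'ee_pos': array([0.22094211, 0.53039717, 0.24152378]), 'ee_rot': array([-2.75762198e-04,  1.96113062e-01,  9.80580968e-01, -7.45944424e-04]), 'force': array([-0.70236391, -0.64049272, -0.88969   ]), 'torque': array([-0.01828536,  0.01661655,  0.00823197]), 'gripper_width': 0.9999374109948055} 0.011
```

View pics/top0.png

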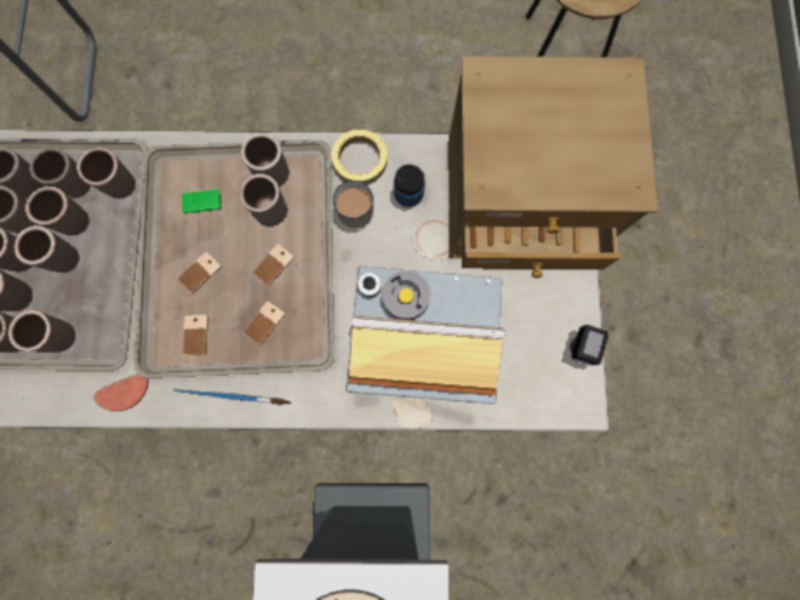

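View pics/scene0.png

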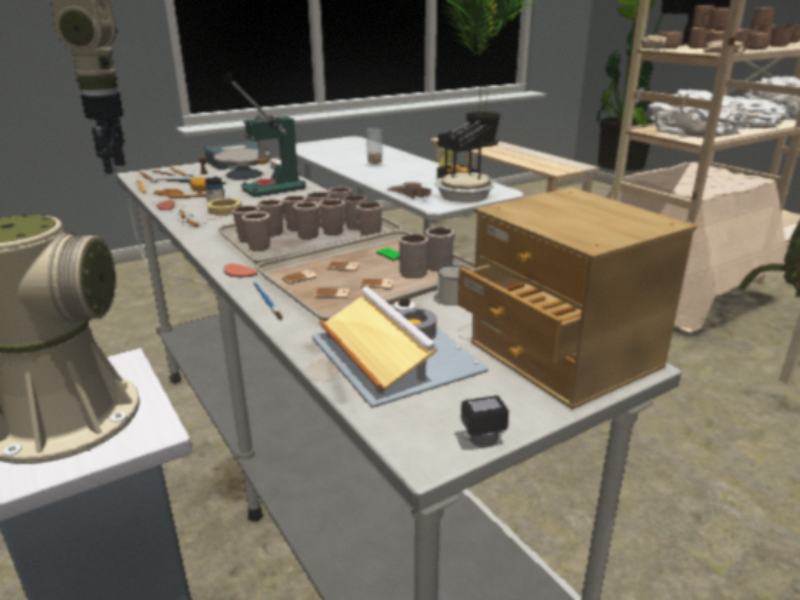

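The top view shows four brown tiles (800-px image: about (199,272), (272,264), (264,322), (195,335)). The look-alike is the green slab at (201,201). The pack is at (590,343) and the easel at (425,335), with the dock at (405,295) and the black switch at (369,284). Next I'll measure and crop.

Run:
```python
from h import *
im=viewer.grab_frame('top')
save(cv2.resize(im[130:265,90:270],(800,600),interpolation=cv2.INTER_CUBIC),'tiles')
save(cv2.resize(im[170:290,230:440],(800,457),interpolation=cv2.INTER_CUBIC),'easel')
for n,z in (('tile_1',.010),('battery_pack',.061),('dock',.042),('plunger',.03),('lamp_switch',.048),('board',.05),('easel',.008)):
    for r in spotter.regions_of('top',n):
        m=r['region'].astype(np.uint8);c=max(cv2.findContours(m,0,2)[0],key=cv2.contourArea)
        if r['conf']<.3 or len(c)<3: continue
        W=np.array([atz('top',p[0],z)[:2] for p in c],np.float32)
        rect=cv2.minAreaRect(W*1000)
        ys,xs=np.nonzero(m); 
        col=im[r['region']].mean(0).astype(int)
        # light end centroid
        reg=r['region'];lum=im.sum(2);g=reg&(lum>np.percentile(lum[reg],75)) 
        gy,gx=np.nonzero(g)
        print(n,round(r['conf'],2),np.round(r['point'],1),m.sum(),'cen',np.round(atz('top',(xs.mean(),ys.mean()),z),4),'rect',np.round(rect[0],1),np.round(rect[1],1),round(rect[2],1),'col',col,'light',np.round(atz('top',(gx.mean(),gy.mean()),z)[:2],4))
viewer.grab_frame('scene')
for n,z in (('battery_pack',.04),('tile_1',.010)):
    for r in spotter.regions_of('scene',n):
        ys,xs=np.nonzero(r['region']); print('scene',n,round(r['conf'],2),np.round(atz('scene',(xs.mean(),ys.mean()),z),4))
```

```text
tile_1 0.9 [138.7 235.7] 392 cen [0.525 0.28  0.01 ] rect [524.  279.9] [65.9 38.8] 0.9 col [162 127  98] light [0.5467 0.2826]
tile_1 0.87 [190.2 188.2] 420 cen [0.6508 0.1518 0.01  ] rect [651.1 151.2] [42.3 70.7] 52.5 col [164 129 100] light [0.671  0.1377]
tile_1 0.8 [142.  141.8] 430 cen [0.772  0.2892 0.01  ] rect [772.  288.8] [44.7 73.5] 4.8 col [ 51 162  73] light [0.7749 0.2841]
tile_1 0.76 [139.6 191.9] 453 cen [0.6355 0.2835 0.01  ] rect [635.9 283. ] [43.8 69.5] 46.8 col [161 127 100] light [0.6544 0.2686]
tile_1 0.63 [182.6 224.7] 468 cen [0.5446 0.1629 0.01  ] rect [544.8 161.8] [43.  72.5] 54.0 col [164 129 101] light [0.5649 0.1496]
battery_pack 0.79 [409.4 240.7] 635 cen [ 0.5044 -0.3911  0.061 ] rect [ 503.7 -389.5] [58.3 72. ] 74.0 col [80 78 78] light [ 0.507  -0.3982]
dock 0.68 [285.3 207.7] 941 cen [ 0.5912 -0.0872  0.042 ] rect [592.3 -86.7] [85.6 81.5] 0.5 col [149 144 134] light [ 0.5876 -0.0905]
lamp_switch 0.6 [257.8 198.8] 81 cen [ 0.6109 -0.0244  0.048 ] rect [611.5 -25. ] [22.8 22.1] 0.9 col [88 87 88] light [ 0.6115 -0.0256]
board 0.85 [296.1 249.2] 5026 cen [ 0.4878 -0.12    0.05  ] rect [ 488.  -121.5] [259.7 117. ] 85.8 col [214 191 138] light [ 0.5159 -0.0994]
easel 0.81 [295.5 232.5] 9208 cen [ 0.5267 -0.1238  0.008 ] rect [ 530.3 -126.9] [271.1 226.7] 85.6 col [192 181 153] light [ 0.5168 -0.1145]
scene battery_pack 0.78 [ 0.503  -0.4021  0.04  ]
scene battery_pack 0.63 [0.6149 0.0933 0.04  ]
scene tile_1 0.65 [0.7675 0.2922 0.01  ]
scene tile_1 0.61 [0.6519 0.149  0.01  ]
scene tile_1 0.52 [0.5439 0.16   0.01  ]
scene tile_1 0.47 [0.6301 0.2813 0.01  ]
scene tile_1 0.44 [0.5191 0.2785 0.01  ]
```

View pics/tiles.png

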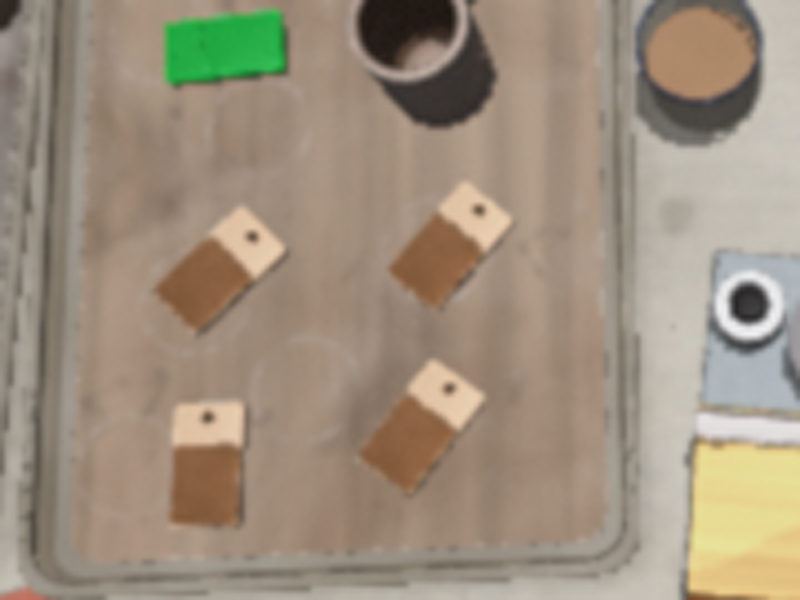

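View pics/easel.png

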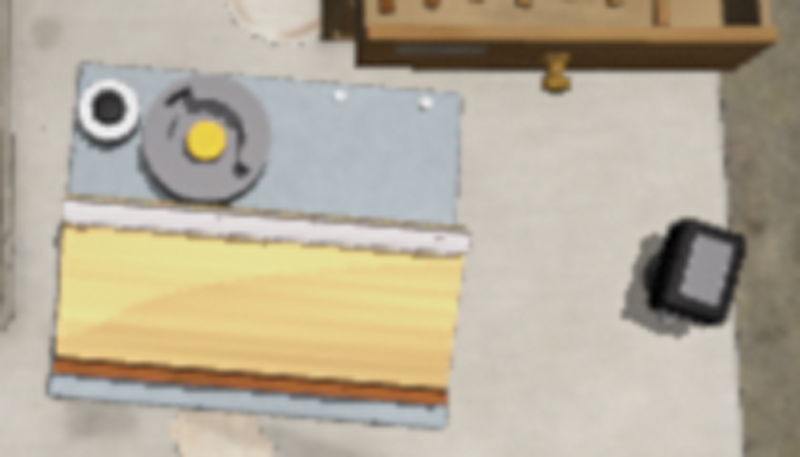

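The tiles crop shows the four brown tiles, hole ends up in the picture. The green slab has no hole and is excluded. In the easel crop the dock slots are dark notches near (180,98) and (240,170), the switch is at (107,107), and the pack's label is at (707,270). Next I'll refine these geometrically.

```bash
cat >> h.py <<'E'
from scipy.spatial.transform import Rotation as Rot
def rows(P,R,n=None,show=True):
    """rows to bring TCP to world P, rotation R (Rot)"""
    s=env.get_state();p=np.array(s['ee_pos']);q=s['ee_rot'];r=Rot.from_quat([q[1],q[2],q[3],q[0]])
    w=(r.inv()*R).as_rotvec();d=np.array(P)-p
    k=n or int(max(np.ceil(np.linalg.norm(d)/.048),np.ceil(np.linalg.norm(w)/.145),1))
    print('pos',np.round(p,4),'F',np.round(s['force'],1),'g',round(s['gripper_width'],3),'t',round(s['clock'],2),'d',np.round(d,4),'k',k,'twist',np.round(w/k,3).tolist())
    for i in range(k):
        print(i,np.round((r*Rot.from_rotvec(w*i/k)).inv().apply(d/k),4).tolist())
def down(yaw): # tool down, jaw axis (tool y) perpendicular to object x at yaw ; tool x along object x
    c,s=np.cos(yaw),np.sin(yaw);return Rot.from_matrix(np.array([[c,s,0],[s,-c,0],[0,0,-1]]))
def tiles(pr=True):
    im=viewer.grab_frame('top');out=[]
    for r in spotter.regions_of('top','tile_1'):
        col=im[r['region']].mean(0)
        if col[1]>col[0]: continue
        c=max(cv2.findContours(r['region'].astype(np.uint8),0,2)[0],key=cv2.contourArea)
        x0,y0,w,h=cv2.boundingRect(c);x0-=6;y0-=6;w+=12;h+=12
        # supersampled segmentation by grabcut-free: light end hole-end centroid vs rest
        ys,xs=np.nonzero(r['region']);z=.009
        W=np.array([atz('top',p,z)[:2] for p in zip(xs,ys)]);m=W.mean(0)
        e,v=np.linalg.eigh(np.cov((W-m).T));a=v[:,1];a=a*np.sign(a[0])
        out.append((m,np.arctan2(a[1],a[0])))
        if pr: print('tile',round(r['conf'],2),np.round(m,4),'yaw',round(out[-1][1],3),'len',np.round(np.sqrt(12*e),4))
    return im,out
E
python3 - <<'E'
from h import *
im,_=tiles()
hsv=cv2.cvtColor(im,cv2.COLOR_RGB2HSV).astype(int)
# ledge: orange strip
H,S,V=hsv[...,0],hsv[...,1],hsv[...,2]
m=(S>130)&(H<14);m[:250]=0;m[290:]=0;m[:,:240]=0;m[:,355:]=0
up=[];dn=[]
for c in range(252,344,1):
    r=np.nonzero(m[:,c])[0]
    if len(r)>1: up.append((c,r.min()-.5));dn.append((c,r.max()+.5))
for nm,e,z in(('inner',up,.039),('outer',dn,.036)):
    W=np.array([atz('top',p,z)[:2] for p in e]);f=np.polyfit(W[:,1],W[:,0],1);print(nm,len(e),f,np.std(W[:,0]-np.polyval(f,W[:,1])),'yaw',-np.arctan(f[0]))
# pixel cols of board ends
for r in spotter.regions_of('top','board')[:1]:
    for row in (240,250,258):
        c=np.nonzero(r['region'][row])[0];print('row',row,atz('top',(c.min()-.5,row),.05),atz('top',(c.max()+.5,row),.05))
# plunger
m=(S>150)&(H>18)&(H<32)&(V>120);m[:198]=0;m[217:]=0;m[:,:270]=0;m[:,300:]=0
y,x=np.nonzero(m);print('brass',len(x),atz('top',(x.mean(),y.mean()),.032))
r=[q for q in spotter.regions_of('top','dock')][0]['region'];c=max(cv2.findContours(r.astype(np.uint8),0,2)[0],key=cv2.contourArea)
(e,ax,an)=cv2.fitEllipse(c);print('dock ellipse',e,ax,atz('top',e,.030))
a=atz('top',(277.25,195.7),.042);b=atz('top',(293,214.6),.042);print('slots',a,b,np.arctan2(*(a-b)[[1,0]]),'mid',(a+b)/2)
# pack label
m=(V>110)&(V<190)&(S<40);m[:225]=0;m[258:]=0;m[:,:405]=0;m[:,428:]=0
rr=spotter.regions_of('top','battery_pack')[0]['region'];k=(cv2.erode(rr.astype(np.uint8),np.ones((3,3)))>0)&m&(V>120)
n,l,s,ce=cv2.connectedComponentsWithStats(k.astype(np.uint8));print(s[:,4])
i=1+np.argmax(s[1:,4]);y,x=np.nonzero(l==i);W=np.array([atz('top',p,.061)[:2] for p in zip(x,y)])
e,v=np.linalg.eigh(np.cov(W.T));print('label',W.mean(0),np.sqrt(12*e),np.arctan2(v[1,1],v[0,1]),cv2.minAreaRect((W*1000).astype(np.float32)))
save(cv2.resize(im[180:230,260:310],(500,500),interpolation=cv2.INTER_CUBIC)[:, :],'dock')
a=cv2.resize(im[220:265,400:440],(480,500),interpolation=cv2.INTER_CUBIC)
b=cv2.resize(im[180:230,260:310],(500,500),interpolation=cv2.INTER_CUBIC)[:, :300+0]
save(np.hstack([a,b]),'dockpack')
E
```

```text
tile 0.86 [0.5451 0.1636] yaw -0.648 len [0.0427 0.0717]
tile 0.78 [0.5236 0.2816] yaw 0.037 len [0.0412 0.0729]
tile 0.61 [0.6351 0.2846] yaw -0.77 len [0.0402 0.0684]
inner 92 [0.07377551 0.44936578] 0.0006963559775668003 yaw -0.07364209870188772
outer 92 [0.07534582 0.44198589] 0.0006970078997225655 yaw -0.07520372833900875
row 240 [0.50608891 0.004285   0.05      ] [ 0.50814355 -0.24779138  0.05      ]
row 250 [0.48210098 0.0061031  0.05      ] [ 0.48411824 -0.24470212  0.05      ]
row 258 [0.46309878 0.00564336 0.05      ] [ 0.46506769 -0.24177668  0.05      ]
brass 65 [ 0.5919007  -0.08697395  0.032     ]Traceback (most recent call last):
  File "<stdin>", line 20, in <module>
IndexError: list index out of range
```

Run:
```python
from h import *
im,_=tiles()
for t in range(3):
    q=spotter.regions_of('top','dock')
    if q: 
        c=max(cv2.findContours(q[0]['region'].astype(np.uint8),0,2)[0],key=cv2.contourArea)
        (e,ax,an)=cv2.fitEllipse(c);print('dock ellipse',e,ax,atz('top',e,.030));break
rr=spotter.regions_of('top','battery_pack')
if rr:
    hsv=cv2.cvtColor(im,cv2.COLOR_RGB2HSV).astype(int);V=hsv[...,2]
    k=(cv2.erode(rr[0]['region'].astype(np.uint8),np.ones((3,3)))>0)&(V>100)
    n,l,s,ce=cv2.connectedComponentsWithStats(k.astype(np.uint8));print(s[:,4])
    i=1+np.argmax(s[1:,4]);y,x=np.nonzero(l==i);W=np.array([atz('top',p,.061)[:2] for p in zip(x,y)])
    e,v=np.linalg.eigh(np.cov(W.T));print('label',W.mean(0),np.sqrt(12*e),np.arctan2(v[1,1],v[0,1]),cv2.minAreaRect((W*1000).astype(np.float32)))
a=cv2.resize(im[220:262,400:434],(400,500),interpolation=cv2.INTER_CUBIC)
b=cv2.resize(im[187:227,265:297],(400,500),interpolation=cv2.INTER_CUBIC)
save(np.hstack([a,b]),'dockpack')
```

```text
tile 0.95 [0.6373 0.2843] yaw -0.75 len [0.0418 0.0684]
tile 0.81 [0.5461 0.1627] yaw -0.661 len [0.0402 0.0695]
tile 0.78 [0.5236 0.2819] yaw 0.081 len [0.0403 0.0676]
tile 0.62 [0.6526 0.1518] yaw -0.684 len [0.0425 0.0715]
dock ellipse (283.6194763183594, 206.22799682617188) (33.424110412597656, 35.68132400512695) [ 0.59385581 -0.08716846  0.03      ]
[235030    170]
label [ 0.50721688 -0.39902488] [0.02404626 0.03981094] 2.8257707776033296 ((507.3527526855469, -398.8781433105469), (24.13016128540039, 40.013916015625), 71.46218872070312)
```

View pics/dockpack.png

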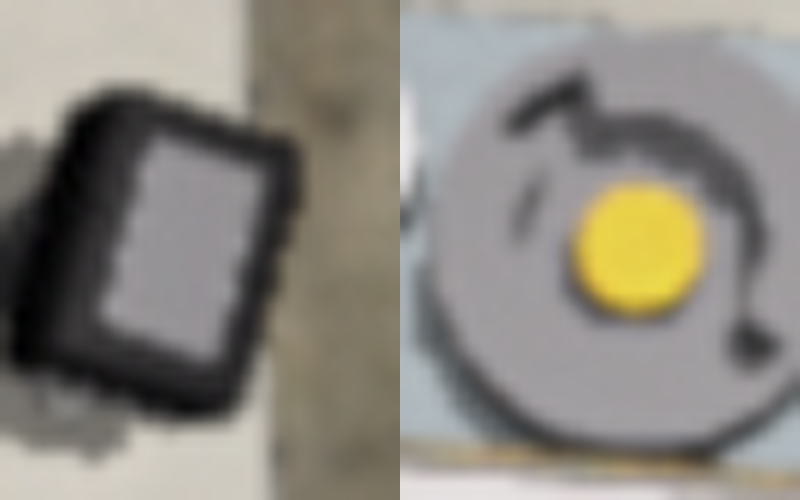

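The slot axis yaw looks like about 0.5–0.75 and I'll refine it later. The pack label gives the pack pose as (0.507, −0.399), yaw −0.316. Tiles come first, starting with the nearest at (0.5455, 0.163).

Run:
```python
from h import *
rows([.5455,.163,.07],down(-.655+np.pi),12)
```

```text
pos [0.2212 0.5308 0.2423] F [0.7 0.4 0.7] g 1.0 t 1.05 d [ 0.3243 -0.3678 -0.1723] k 12 twist [0.0, 0.0, 0.022]
0 [-0.0367, -0.0179, 0.0144]
1 [-0.0371, -0.0171, 0.0144]
2 [-0.0375, -0.0163, 0.0144]
3 [-0.0378, -0.0155, 0.0144]
4 [-0.0381, -0.0146, 0.0144]
5 [-0.0385, -0.0138, 0.0144]
6 [-0.0387, -0.013, 0.0144]
7 [-0.039, -0.0121, 0.0144]
8 [-0.0393, -0.0113, 0.0144]
9 [-0.0395, -0.0104, 0.0144]
10 [-0.0397, -0.0096, 0.0144]
11 [-0.0399, -0.0087, 0.0144]
```

servo_tool(
  rows=[
    {"twist":[0,0,0.022],"travel":[-0.0367,-0.0179,0.014],"claw":0.06},
    {"twist":[0,0,0.022],"travel":[-0.037,-0.017,0.014],"claw":0.06},
    {"twist":[0,0,0.022],"travel":[-0.0375,-0.0163,0.014],"claw":0.06},
    {"twist":[0,0,0.022],"travel":[-0.0378,-0.0155,0.014],"claw":0.06},
    {"twist":[0,0,0.022],"travel":[-0.038,-0.0146,0.014],"claw":0.06},
    {"twist":[0,0,0.022],"travel":[-0.0385,-0.0138,0.014],"claw":0.06},
    {"twist":[0,0,0.022],"travel":[-0.0387,-0.013,0.014],"claw":0.06},
    {"twist":[0,0,0.022],"travel":[-0.039,-0.012,0.014],"claw":0.06},
  ],
)

```text
clock: 1.85
ee_pos: [0.4431, 0.2844, 0.1292]
ee_rot: [0.002, 0.279, 0.96, 0.005]
force: [1.7, 0.4, 1.1]
gripper_width: 0.699
```

servo_tool(
  rows=[
    {"twist":[0,0,0.022],"travel":[-0.0393,-0.0113,0.014],"claw":0.06},
    {"twist":[0,0,0.022],"travel":[-0.0395,-0.0104,0.014],"claw":0.06},
    {"twist":[0,0,0.022],"travel":[-0.0397,-0.0096,0.014],"claw":0.06},
    {"twist":[0,0,0.022],"travel":[-0.04,-0.0087,0.014],"claw":0.06},
    {"twist":[0,0,0],"travel":[0,0,0],"claw":0.06},
  ],
)

```text
clock: 2.35
ee_pos: [0.559, 0.1527, 0.0697]
ee_rot: [0.003, 0.326, 0.945, 0.006]
force: [-0.8, -0.8, 0.3]
gripper_width: 0.703
```

Run:
```python
from h import *
rows([.5455,.163,.012],down(-.655+np.pi))
```

```text
pos [0.559  0.1527 0.0697] F [-0.8 -0.8  0.3] g 0.703 t 2.35 d [-0.0135  0.0103 -0.0577] k 2 twist [0.006, 0.001, -0.004]
0 [0.0086, -0.0005, 0.0288]
1 [0.0085, -0.0002, 0.0288]
```

servo_tool(
  rows=[
    {"twist":[0.012,0.002,-0.008],"travel":[0.017,-0.0007,0.005],"claw":0.06},
    {"twist":[0,0,0],"travel":[0,0,0.02],"claw":0.06},
    {"twist":[0,0,0],"travel":[0,0,0.01],"claw":0.06},
    {"twist":[0,0,0],"travel":[0,0,0],"claw":0.06},
  ],
)

```text
clock: 2.75
ee_pos: [0.5416, 0.1651, 0.0335]
ee_rot: [-0.001, 0.321, 0.947, -0.0]
force: [0.2, -0.1, 0.9]
gripper_width: 0.703
```

Run:
```python
from h import *
rows([.5455,.163,.012],down(-.655+np.pi))
im=viewer.grab_frame('scene');save(im[140:240,140:300].repeat(5,0).repeat(5,1),'g1')
```

```text
pos [0.5416 0.1651 0.0335] F [ 0.2 -0.1  0.9] g 0.703 t 2.75 d [ 0.0039 -0.0021 -0.0215] k 1 twist [-0.002, -0.003, 0.001]
0 [-0.0044, 0.0008, 0.0215]
```

View pics/g1.png

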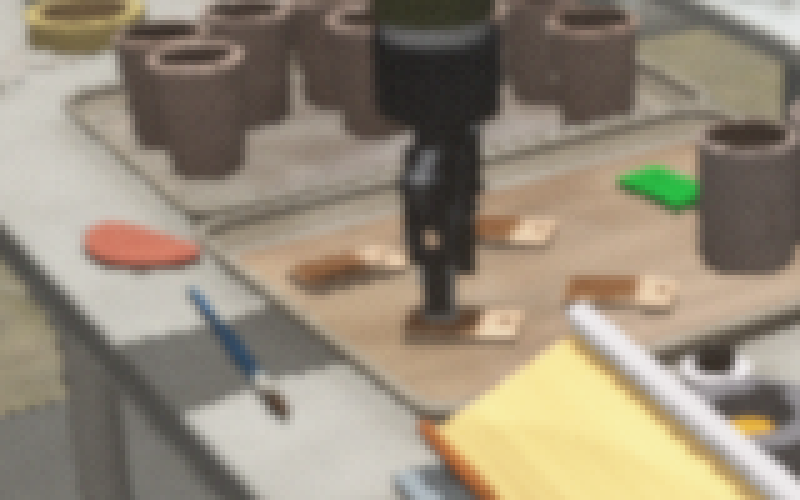

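The view shows the fingers straddling the front-right tile. Now I descend and close.

servo_tool(
  rows=[
    {"twist":[0,-0.003,0],"travel":[-0.004,0.0008,0.012],"claw":0.06},
    {"twist":[0,0,0],"travel":[0,0,0.005],"claw":0.06},
    {"twist":[0,0,0],"travel":[0,0,0],"claw":0.06},
  ],
)

```text
clock: 3.1
ee_pos: [0.546, 0.1651, 0.0177]
ee_rot: [0.002, 0.32, 0.947, -0.0]
force: [-0.2, 0.4, 0.6]
gripper_width: 0.7
```

servo_tool(
  rows=[
    {"twist":[0,0,0],"travel":[0,0,0],"claw":0.03},
    {"twist":[0,0,0],"travel":[0,0,0],"claw":0.03},
    {"twist":[0,0,0],"travel":[0,0,0],"claw":0.03},
    {"twist":[0,0,0],"travel":[0,0,0],"claw":0.03},
  ],
  squeeze=30,
)

```text
clock: 3.5
ee_pos: [0.5468, 0.1651, 0.0186]
ee_rot: [0.002, 0.32, 0.947, 0.0]
force: [0.8, -0.9, -0.2]
gripper_width: 0.449
```

servo_tool(
  rows=[
    {"twist":[0,0,0],"travel":[0,0,0],"claw":0.03},
    {"twist":[0,0,0],"travel":[0,0,0],"claw":0.03},
  ],
)

```text
clock: 3.7
ee_pos: [0.5469, 0.1649, 0.0187]
ee_rot: [0.002, 0.32, 0.947, 0.0]
force: [0.0, 0.4, 0.1]
gripper_width: 0.447
```

servo_tool(
  rows=[
    {"twist":[0,0,0],"travel":[0,0,0],"claw":0.05},
    {"twist":[0,0,0],"travel":[0,0,0.004],"claw":0.05},
    {"twist":[0,0,0],"travel":[0,0,0.001],"claw":0.05},
    {"twist":[0,0,0],"travel":[0,0,0],"claw":0.03},
    {"twist":[0,0,0],"travel":[0,0,0],"claw":0.03},
    {"twist":[0,0,0],"travel":[0,0,0],"claw":0.03},
  ],
  squeeze=30,
)

```text
clock: 4.3
ee_pos: [0.5472, 0.1649, 0.0137]
ee_rot: [0.003, 0.32, 0.947, 0.0]
force: [0.7, 0.4, 1.7]
gripper_width: 0.458
```

servo_tool(
  rows=[
    {"twist":[0,0,0],"travel":[0,0,-0.02],"claw":0.03},
    {"twist":[0,0,0],"travel":[0,0,-0.04],"claw":0.03},
    {"twist":[0,0,0],"travel":[0,0,-0.04],"claw":0.03},
    {"twist":[0,0,0],"travel":[0,0,-0.02],"claw":0.03},
    {"twist":[0,0,0],"travel":[0,0,0],"claw":0.03},
  ],
)

```text
clock: 4.8
ee_pos: [0.5446, 0.1647, 0.1353]
ee_rot: [-0.0, 0.32, 0.947, -0.001]
force: [1.3, -0.4, -1.3]
gripper_width: 0.46
```

```bash
cat >> h.py <<'E'
YB=-.0745;th=np.radians(25)
bx=np.array([np.cos(YB)*np.cos(th),np.sin(YB)*np.cos(th),np.sin(th)]);by=np.array([-np.sin(YB),np.cos(YB),0]);bn=np.cross(bx,by)
BO=np.array([.4450,-.117,.030])
RB=Rot.from_matrix(np.array([-bx,by,-bn]).T)
def B(x,y,z): return BO+bx*x+by*y+bn*z
E
python3 - <<'E'
from h import *
im=viewer.grab_frame('scene');save(im[100:240,140:330].repeat(4,0).repeat(4,1),'g2')
print(B(0,0,0),B(.036,0.099,0))
rows(B(.045,.099,.06),RB)
E
```

```text
[ 0.445 -0.117  0.03 ] [ 0.48490526 -0.02070308  0.04521426]
pos [0.5441 0.1646 0.1339] F [-0.5 -0.2 -1.2] g 0.458 t 4.85 d [-0.0763 -0.184  -0.0305] k 5 twist [-0.026, -0.085, -0.114]
0 [-0.0102, -0.0385, 0.0062]
1 [-0.0053, -0.0395, 0.0059]
2 [-0.0003, -0.04, 0.0051]
3 [0.0047, -0.0399, 0.0039]
4 [0.0094, -0.0391, 0.0022]
```

View pics/g2.png

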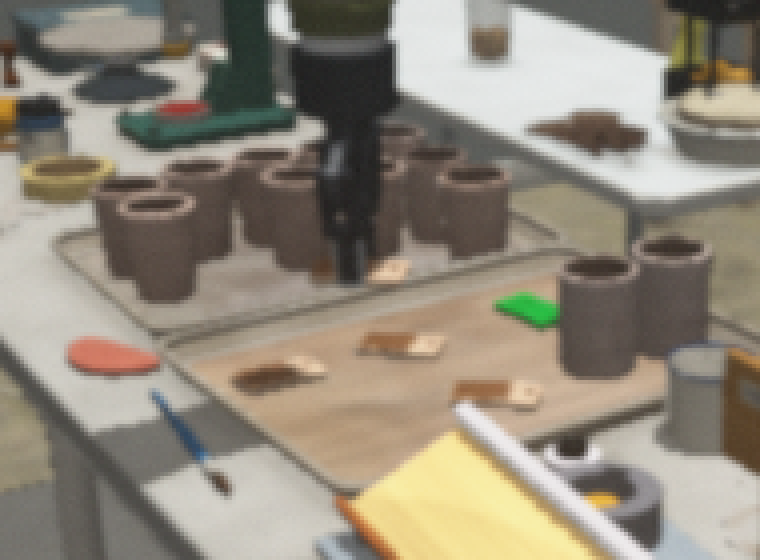

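The tile is held; the view shows it lifted in the jaws at (350,270). Now I move above the board.

servo_tool(
  rows=[
    {"twist":[-0.026,-0.085,-0.114],"travel":[-0.01,-0.0385,0.0062],"claw":0.03},
    {"twist":[-0.026,-0.085,-0.114],"travel":[-0.0053,-0.0395,0.0059],"claw":0.03},
    {"twist":[-0.026,-0.085,-0.114],"travel":[0,-0.04,0.005],"claw":0.03},
    {"twist":[-0.026,-0.085,-0.114],"travel":[0.0047,-0.04,0.004],"claw":0.03},
    {"twist":[-0.026,-0.085,-0.114],"travel":[0.009,-0.03,0.002],"claw":0.03},
    {"twist":[0,0,0],"travel":[0,0,0],"claw":0.03},
  ],
)

```text
clock: 5.45
ee_pos: [0.4613, -0.0128, 0.0875]
ee_rot: [0.213, 0.023, 0.977, -0.009]
force: [-1.0, 0.4, -1.6]
gripper_width: 0.455
```

```bash
cat >> h.py <<'E'
def bpos():
    s=env.get_state();q=s['ee_rot'];r=Rot.from_quat([q[1],q[2],q[3],q[0]])
    v=np.array(s['ee_pos'])-BO;print('board xyz',np.round([v@bx,v@by,v@bn],4),'rot err(tool)',np.round((r.inv()*RB).as_rotvec(),3),'F board',np.round([s['force']@bx,s['force']@by,s['force']@bn],1))
E
python3 - <<'E'
from h import *
bpos();rows(B(.042,.099,.018),RB)
E
```

```text
board xyz [0.032  0.1051 0.0486] rot err(tool) [ 0.005 -0.006  0.026] F board [-1.6  0.3 -1. ]
pos [ 0.4613 -0.0128  0.0875] F [-1.   0.4 -1.6] g 0.455 t 5.45 d [ 0.0215 -0.0077 -0.0235] k 1 twist [0.005, -0.006, 0.026]
0 [-0.01, -0.0065, 0.0305]
```

servo_tool(
  rows=[
    {"twist":[0.005,-0.006,0.026],"travel":[-0.01,-0.0065,0.0],"claw":0.03},
    {"twist":[0,0,0],"travel":[0,0,0.016],"claw":0.03},
    {"twist":[0,0,0],"travel":[0,0,0.012],"claw":0.03},
    {"twist":[0,0,0],"travel":[0,0,0],"claw":0.03},
  ],
)

```text
clock: 5.85
ee_pos: [0.4835, -0.0223, 0.0645]
ee_rot: [0.216, 0.041, 0.975, -0.008]
force: [0.8, -0.5, -1.1]
gripper_width: 0.455
```

Run:
```python
from h import *
bpos()
```

```text
board xyz [0.043  0.0973 0.018 ] rot err(tool) [-0.002 -0.001 -0.009] F board [ 0.2 -0.4 -1.4]
```

servo_tool(
  rows=[
    {"twist":[0,0,-0.009],"travel":[0,0,0.003],"claw":0.03},
    {"twist":[0,0,0],"travel":[0,0,0.002],"claw":0.03},
    {"twist":[0,0,0],"travel":[0,0,0.0015],"claw":0.03},
    {"twist":[0,0,0],"travel":[0,0,0],"claw":0.03},
  ],
)

```text
clock: 6.25
ee_pos: [0.4888, -0.0217, 0.06]
ee_rot: [0.216, 0.036, 0.976, -0.009]
force: [0.1, 0.3, -0.0]
gripper_width: 0.455
```

Run:
```python
from h import *
bpos()
```

```text
board xyz [0.0458 0.0983 0.0117] rot err(tool) [-0.002 -0.     0.002] F board [ 0.1  0.3 -0.1]
```

servo_tool(
  rows=[
    {"twist":[0,0,0],"travel":[0,0,0.0015],"claw":0.03},
    {"twist":[0,0,0],"travel":[0,0,0.001],"claw":0.03},
  ],
)

```text
clock: 6.45
ee_pos: [0.4893, -0.0216, 0.0598]
ee_rot: [0.216, 0.036, 0.976, -0.01]
force: [-15.9, 0.0, 22.1]
gripper_width: 0.458
```

servo_tool(
  rows=[
    {"twist":[0,0,0],"travel":[0.004,0,0],"claw":0.03},
    {"twist":[0,0,0],"travel":[0.003,0,0],"claw":0.03},
    {"twist":[0,0,0],"travel":[0,0,0],"claw":0.03},
  ],
)

```text
clock: 6.75
ee_pos: [0.4838, -0.0209, 0.0583]
ee_rot: [0.218, 0.035, 0.975, -0.01]
force: [-0.4, 0.5, 0.1]
gripper_width: 0.459
```

Run:
```python
from h import *
bpos()
```

```text
board xyz [0.0406 0.0987 0.0123] rot err(tool) [-0.004  0.003  0.003] F board [-0.4  0.5  0.3]
```

servo_tool(
  rows=[
    {"twist":[0,0,0],"travel":[0.002,0,0.0005],"claw":0.03},
    {"twist":[0,0,0],"travel":[0.002,0,0],"claw":0.03},
  ],
)

```text
clock: 6.95
ee_pos: [0.4809, -0.0207, 0.0562]
ee_rot: [0.218, 0.035, 0.975, -0.01]
force: [-0.6, 0.8, -0.6]
gripper_width: 0.453
```

servo_tool(
  rows=[
    {"twist":[0,0,0],"travel":[0.0015,0,0],"claw":0.03},
  ],
)

```text
clock: 7.05
ee_pos: [0.4795, -0.0206, 0.0554]
ee_rot: [0.218, 0.035, 0.975, -0.01]
force: [0.1, 0.2, 1.1]
gripper_width: 0.454
```

servo_tool(
  rows=[
    {"twist":[0,0,0],"travel":[0.0015,0,0],"claw":0.03},
  ],
)

```text
clock: 7.15
ee_pos: [0.4785, -0.0206, 0.0549]
ee_rot: [0.219, 0.035, 0.975, -0.01]
force: [0.6, 0.4, 0.8]
gripper_width: 0.459
```

Run:
```python
from h import *
bpos()
```

```text
board xyz [0.0343 0.0987 0.0115] rot err(tool) [-0.004  0.005  0.003] F board [0.8 0.4 0.5]
```

servo_tool(
  rows=[
    {"twist":[0,0,0],"travel":[0.0015,0,0],"claw":0.03},
  ],
)

```text
clock: 7.25
ee_pos: [0.4777, -0.0206, 0.0546]
ee_rot: [0.219, 0.035, 0.975, -0.01]
force: [3.0, 0.7, 0.4]
gripper_width: 0.457
```

servo_tool(
  rows=[
    {"twist":[0,0,0],"travel":[0.0015,0,0],"claw":0.03},
  ],
)

```text
clock: 7.35
ee_pos: [0.4776, -0.0206, 0.0548]
ee_rot: [0.22, 0.035, 0.975, -0.01]
force: [3.4, 0.9, 0.5]
gripper_width: 0.457
```

servo_tool(
  rows=[
    {"twist":[0,0,0],"travel":[0.0015,0,0],"claw":0.03},
  ],
)

```text
clock: 7.45
ee_pos: [0.4775, -0.0206, 0.0549]
ee_rot: [0.222, 0.035, 0.974, -0.01]
force: [4.4, 1.2, -0.9]
gripper_width: 0.46
```

Run:
```python
from h import *
bpos()
im=viewer.grab_frame('top');save(cv2.resize(im[185:285,225:365],(700,500),interpolation=cv2.INTER_CUBIC),'p1')
```

```text
board xyz [0.0334 0.0985 0.012 ] rot err(tool) [-0.003  0.011  0.003] F board [ 3.5  1.5 -2.7]
```

View pics/p1.png

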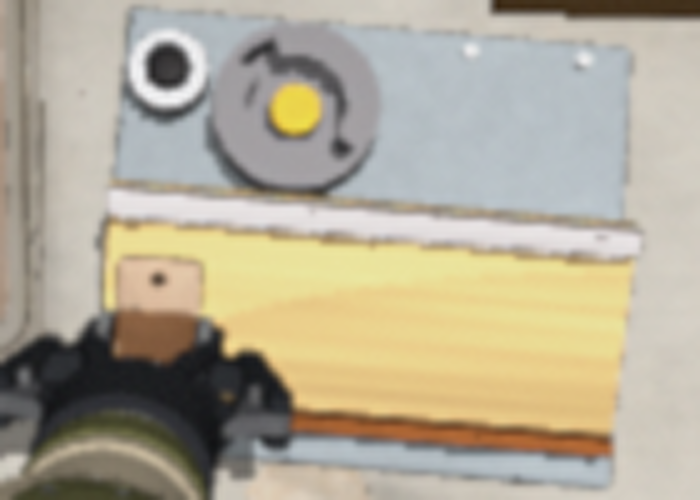

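The tile is seated against the ledge, square to the board. Release and retreat.

servo_tool(
  rows=[
    {"twist":[0,-0.005,0],"travel":[0,0,0],"claw":0.05},
    {"twist":[0,0,0],"travel":[0,0,0],"claw":0.05},
    {"twist":[0,0,0],"travel":[0,0,-0.01],"claw":0.05},
    {"twist":[0,0,0],"travel":[0,0,-0.04],"claw":0.06},
    {"twist":[0,0,0],"travel":[0,0,-0.045],"claw":0.06},
    {"twist":[0,0,0],"travel":[0,0,-0.01],"claw":0.06},
    {"twist":[0,0,0],"travel":[0,0,0],"claw":0.06},
  ],
)

```text
clock: 8.2
ee_pos: [0.4229, -0.0158, 0.1466]
ee_rot: [0.216, 0.036, 0.976, -0.01]
force: [0.8, -0.5, 0.4]
gripper_width: 0.701
```

```bash
sed -i 's/^BO=.*/BO=np.array([.4450,-.117,.030])-.0024*bx/' h.py
python3 - <<'E'
from h import *
im,t=tiles()
im,t=tiles()
m=max([q for q in t if q[0][1]>.05],key=lambda q:-q[0][1])
print(m);rows([m[0][0],m[0][1],.08],down(m[1]+np.pi),6)
E
```

```text
tile 0.92 [ 0.484  -0.0194] yaw -0.0 len [0.0406 0.0697]
tile 0.87 [0.6365 0.2846] yaw -0.788 len [0.0434 0.0712]
tile 0.7 [0.5237 0.2815] yaw -0.007 len [0.0419 0.0724]
tile 0.63 [0.6523 0.1518] yaw -0.629 len [0.0406 0.0728]
tile 0.93 [0.6375 0.2827] yaw -0.785 len [0.0414 0.0689]
tile 0.85 [ 0.4856 -0.0197] yaw 0.006 len [0.0418 0.0725]
tile 0.85 [0.523  0.2812] yaw -0.034 len [0.0407 0.0711]
tile 0.71 [0.6522 0.1516] yaw -0.646 len [0.0412 0.0723]
(array([0.6521579 , 0.15155724]), np.float64(-0.6462861977394776))
pos [ 0.4227 -0.0156  0.1441] F [-0.3  0.7  0.7] g 0.704 t 8.4 d [ 0.2295  0.1671 -0.0641] k 6 twist [0.02, 0.07, 0.094]
0 [-0.0283, 0.0306, 0.0247]
1 [-0.027, 0.0337, 0.0221]
2 [-0.0251, 0.0366, 0.0196]
3 [-0.0228, 0.0392, 0.0172]
4 [-0.0202, 0.0416, 0.0148]
5 [-0.0171, 0.0436, 0.0127]
```

servo_tool(
  rows=[
    {"twist":[0.02,0.07,0.094],"travel":[-0.0328,0.0306,0.015],"claw":0.06},
    {"twist":[0.02,0.07,0.094],"travel":[-0.0308,0.0337,0.0123],"claw":0.06},
    {"twist":[0.02,0.07,0.094],"travel":[-0.028,0.0366,0.0096],"claw":0.06},
    {"twist":[0.02,0.07,0.094],"travel":[-0.025,0.039,0.007],"claw":0.06},
    {"twist":[0.02,0.07,0.094],"travel":[-0.0215,0.0416,0.0043],"claw":0.06},
    {"twist":[0.02,0.07,0.094],"travel":[-0.012,0.032,0.02],"claw":0.06},
    {"twist":[0,0,0],"travel":[0,0,0.02],"claw":0.06},
    {"twist":[0,0,0],"travel":[0,0,0.0],"claw":0.06},
  ],
)

```text
clock: 9.2
ee_pos: [0.6413, 0.1453, 0.0731]
ee_rot: [-0.02, 0.333, 0.943, -0.007]
force: [-1.1, -0.3, 0.5]
gripper_width: 0.707
```

Run:
```python
from h import *
rows([.652,.152,.04],down(-.65+np.pi),1)
```

```text
pos [0.6413 0.1453 0.0731] F [-1.1 -0.3  0.5] g 0.707 t 9.2 d [ 0.0107  0.0067 -0.0331] k 1 twist [-0.026, -0.034, -0.029]
0 [-0.0052, 0.0128, 0.0326]
```

servo_tool(
  rows=[
    {"twist":[-0.026,-0.034,-0.029],"travel":[-0.0055,0.0125,0.012],"claw":0.06},
    {"twist":[0,0,0],"travel":[0,0,0.02],"claw":0.06},
    {"twist":[0,0,0],"travel":[0,0,0],"claw":0.06},
  ],
)

```text
clock: 9.5
ee_pos: [0.6503, 0.1511, 0.035]
ee_rot: [-0.003, 0.319, 0.948, -0.002]
force: [-1.1, -0.2, -1.3]
gripper_width: 0.702
```

Run:
```python
from h import *
rows([.652,.152,.0135],down(-.65+np.pi),1)
```

```text
pos [0.6503 0.1511 0.035 ] F [-1.1 -0.2 -1.3] g 0.702 t 9.5 d [ 0.0017  0.0009 -0.0215] k 1 twist [-0.005, -0.005, 0.001]
0 [-0.001, 0.0018, 0.0215]
```

servo_tool(
  rows=[
    {"twist":[-0.005,-0.005,0],"travel":[-0.001,0.0018,0.012],"claw":0.055},
    {"twist":[0,0,0],"travel":[0,0,0.007],"claw":0.055},
    {"twist":[0,0,0],"travel":[0,0,0.0015],"claw":0.055},
    {"twist":[0,0,0],"travel":[0,0,0],"claw":0.055},
  ],
)

```text
clock: 9.9
ee_pos: [0.6511, 0.151, 0.0179]
ee_rot: [0.001, 0.319, 0.948, 0.0]
force: [-0.0, -0.5, 1.2]
gripper_width: 0.645
```

servo_tool(
  rows=[
    {"twist":[0,0,0],"travel":[0,0,0],"claw":0.03},
    {"twist":[0,0,0],"travel":[0,0,0],"claw":0.03},
    {"twist":[0,0,0],"travel":[0,0,0],"claw":0.03},
    {"twist":[0,0,0],"travel":[0,0,0],"claw":0.03},
  ],
)

```text
clock: 10.3
ee_pos: [0.6526, 0.151, 0.0211]
ee_rot: [0.003, 0.319, 0.948, 0.001]
force: [0.3, 0.4, -0.7]
gripper_width: 0.432
```

servo_tool(
  rows=[
    {"twist":[0,0,0],"travel":[0,0,-0.02],"claw":0.03},
    {"twist":[0,0,0],"travel":[0,0,-0.04],"claw":0.03},
    {"twist":[0,0,0],"travel":[0,0,-0.045],"claw":0.03},
    {"twist":[0,0,0],"travel":[0,0,-0.04],"claw":0.03},
    {"twist":[0,0,0],"travel":[0,0,0],"claw":0.03},
  ],
)

```text
clock: 10.8
ee_pos: [0.6499, 0.1507, 0.1685]
ee_rot: [0.0, 0.319, 0.948, -0.0]
force: [0.6, -0.1, -0.5]
gripper_width: 0.441
```

Run:
```python
from h import *
rows(B(.045,.033,.07),RB,7)
```

```text
pos [0.6499 0.1507 0.1685] F [ 0.6 -0.1 -0.5] g 0.441 t 10.8 d [-0.1935 -0.2355 -0.0571] k 7 twist [-0.018, -0.061, -0.081]
0 [0.0017, -0.0435, 0.0082]
1 [0.0056, -0.0434, 0.0072]
2 [0.0095, -0.0429, 0.0059]
3 [0.0133, -0.042, 0.0045]
4 [0.0168, -0.0409, 0.0028]
5 [0.0202, -0.0394, 0.001]
6 [0.0233, -0.0376, -0.001]
```

Run:
```python
from h import *
tiles()
viewer.grab_frame('scene')
for r in spotter.regions_of('scene','tile_1'): print(round(r['conf'],2),r['point'],r['region'].sum())
print(proj('scene',env.get_state()['ee_pos']), proj('scene',[.652,.151,.01]))
```

```text
tile 0.97 [0.5236 0.2815] yaw 0.032 len [0.0418 0.0724]
tile 0.91 [0.6357 0.2843] yaw -0.799 len [0.0412 0.0687]
tile 0.79 [ 0.4859 -0.0198] yaw -0.005 len [0.0396 0.0715]
tile 0.76 [0.6928 0.1913] yaw -0.722 len [0.0485 0.1097]
0.85 [242.8, 217.7] 285
0.73 [209.3, 192.5] 148
0.68 [237.5, 187.7] 139
0.52 [267.3, 160.8] 73
0.41 [270.1, 175.0] 97
[260.67869522 152.88723543] [263.49503712 197.71110892]
```

Tile 2 is in the hand (the scene network finds it by the fingertips). It's gripped shallower, so I expect contact at about 0.019.

servo_tool(
  rows=[
    {"twist":[-0.018,-0.061,-0.081],"travel":[0.0017,-0.0435,0.003],"claw":0.03},
    {"twist":[-0.018,-0.061,-0.081],"travel":[0.0056,-0.0434,0.003],"claw":0.03},
    {"twist":[-0.018,-0.061,-0.081],"travel":[0.0095,-0.043,0.003],"claw":0.03},
    {"twist":[-0.018,-0.061,-0.081],"travel":[0.0133,-0.042,0.003],"claw":0.03},
    {"twist":[-0.018,-0.061,-0.081],"travel":[0.0168,-0.041,0.002],"claw":0.03},
    {"twist":[-0.018,-0.061,-0.081],"travel":[0.02,-0.035,0.001],"claw":0.03},
    {"twist":[-0.018,-0.061,-0.081],"travel":[0.015,-0.02,0],"claw":0.03},
    {"twist":[0,0,0],"travel":[0,0,0],"claw":0.03},
  ],
)

```text
clock: 11.8
ee_pos: [0.4478, -0.0682, 0.0977]
ee_rot: [0.203, 0.023, 0.979, -0.009]
force: [-0.7, 0.1, -1.5]
gripper_width: 0.437
```

Run:
```python
from h import *
bpos();rows(B(.044,.033,.03),RB,1)
```

```text
board xyz [0.0303 0.0489 0.0617] rot err(tool) [ 0.003 -0.026  0.028] F board [-1.3  0.1 -1. ]
pos [ 0.4478 -0.0682  0.0977] F [-0.7  0.1 -1.5] g 0.437 t 11.8 d [ 0.0246 -0.0177 -0.023 ] k 1 twist [0.003, -0.026, 0.028]
0 [-0.0141, -0.0163, 0.0313]
```

servo_tool(
  rows=[
    {"twist":[0.003,-0.026,0.028],"travel":[-0.014,-0.015,0.005],"claw":0.03},
    {"twist":[0,0,0],"travel":[0,0,0.012],"claw":0.03},
    {"twist":[0,0,0],"travel":[0,0,0.012],"claw":0.03},
    {"twist":[0,0,0],"travel":[0,0,0.003],"claw":0.03},
    {"twist":[0,0,0],"travel":[0,0,0],"claw":0.03},
  ],
)

```text
clock: 12.3
ee_pos: [0.4695, -0.0838, 0.0683]
ee_rot: [0.211, 0.041, 0.977, -0.006]
force: [-1.0, 0.4, -0.7]
gripper_width: 0.437
```

Run:
```python
from h import *
bpos();rows(B(.044,.033,.019),RB,1)
```

```text
board xyz [0.0385 0.0349 0.0254] rot err(tool) [ 0.002 -0.01  -0.009] F board [-1.2  0.3 -0.2]
pos [ 0.4695 -0.0838  0.0683] F [-1.   0.4 -0.7] g 0.437 t 12.3 d [ 0.0075 -0.0025 -0.0035] k 1 twist [0.002, -0.01, -0.009]
0 [-0.0055, -0.0019, 0.0064]
```

servo_tool(
  rows=[
    {"twist":[0.002,-0.01,-0.009],"travel":[-0.006,-0.002,0.002],"claw":0.03},
    {"twist":[0,0,0],"travel":[0,0,0.002],"claw":0.03},
    {"twist":[0,0,0],"travel":[0,0,0.0015],"claw":0.03},
    {"twist":[0,0,0],"travel":[0,0,0.001],"claw":0.03},
  ],
)

```text
clock: 12.7
ee_pos: [0.4788, -0.0859, 0.0652]
ee_rot: [0.217, 0.035, 0.976, -0.008]
force: [-0.0, 0.7, 0.3]
gripper_width: 0.436
```

servo_tool(
  rows=[
    {"twist":[0,0,0],"travel":[0,0,0.001],"claw":0.03},
  ],
)

```text
clock: 12.8
ee_pos: [0.4793, -0.0859, 0.0645]
ee_rot: [0.217, 0.035, 0.976, -0.008]
force: [-8.2, 1.3, 11.6]
gripper_width: 0.435
```

Run:
```python
from h import *
bpos()
```

```text
board xyz [0.0459 0.0336 0.0178] rot err(tool) [0.001 0.001 0.002] F board [-2.6  0.7 14. ]
```

Contact at z = 0.018. Now slide down to the ledge.

servo_tool(
  rows=[
    {"twist":[0,0,0],"travel":[0.003,0,-0.0005],"claw":0.03},
    {"twist":[0,0,0],"travel":[0.003,0,0],"claw":0.03},
    {"twist":[0,0,0],"travel":[0.002,0,0.0005],"claw":0.03},
  ],
)

```text
clock: 13.1
ee_pos: [0.4718, -0.0854, 0.0613]
ee_rot: [0.217, 0.035, 0.975, -0.008]
force: [-0.4, 0.2, 0.6]
gripper_width: 0.442
```

servo_tool(
  rows=[
    {"twist":[0,0,0],"travel":[0.0015,0,0],"claw":0.03},
  ],
)

```text
clock: 13.2
ee_pos: [0.4704, -0.0853, 0.0607]
ee_rot: [0.217, 0.035, 0.975, -0.008]
force: [1.8, -0.3, 1.1]
gripper_width: 0.438
```

servo_tool(
  rows=[
    {"twist":[0,0,0],"travel":[0.0015,0,0],"claw":0.03},
  ],
)

```text
clock: 13.3
ee_pos: [0.4702, -0.0854, 0.0608]
ee_rot: [0.219, 0.035, 0.975, -0.008]
force: [5.0, 0.8, 2.2]
gripper_width: 0.433
```

Run:
```python
from h import *
bpos()
```

```text
board xyz [0.036  0.0334 0.0183] rot err(tool) [0.001 0.005 0.003] F board [ 5.4  1.2 -0.1]
```

servo_tool(
  rows=[
    {"twist":[0,0,0],"travel":[0,0,0.0005],"claw":0.05},
    {"twist":[0,0,0],"travel":[0,0,0],"claw":0.05},
    {"twist":[0,0,0],"travel":[0,0,-0.01],"claw":0.05},
    {"twist":[0,0,0],"travel":[0,0,-0.04],"claw":0.05},
    {"twist":[0,0,0],"travel":[0,0,-0.045],"claw":0.055},
    {"twist":[0,0,0],"travel":[0,0,-0.01],"claw":0.055},
  ],
)

```text
clock: 13.9
ee_pos: [0.4214, -0.0811, 0.1544]
ee_rot: [0.214, 0.035, 0.976, -0.007]
force: [1.7, -0.3, -0.6]
gripper_width: 0.643
```

Run:
```python
from h import *
im,t=tiles();im,t=tiles()
save(cv2.resize(im[185:285,225:365],(700,500),interpolation=cv2.INTER_CUBIC),'p2')
rows([.5233,.2815,.13],down(.02+np.pi),8)
```

```text
tile 0.87 [0.5231 0.281 ] yaw 0.017 len [0.0428 0.0734]
tile 0.84 [ 0.48  -0.086] yaw -0.032 len [0.0416 0.0715]
tile 0.83 [ 0.4857 -0.0196] yaw -0.017 len [0.0414 0.0723]
tile 0.74 [0.6379 0.2827] yaw -0.81 len [0.0395 0.0662]
tile 0.38 [ 0.6204 -0.0218] yaw 0.139 len [0.0211 0.0237]
tile 0.72 [0.5231 0.2813] yaw 0.047 len [0.0421 0.0724]
tile 0.56 [ 0.4795 -0.0856] yaw -0.048 len [0.0435 0.0749]
tile 0.55 [0.6354 0.2846] yaw -0.75 len [0.0404 0.068 ]
tile 0.52 [ 0.4845 -0.02  ] yaw -0.047 len [0.0393 0.069 ]
pos [ 0.4212 -0.0807  0.1505] F [ 1.  -0.3 -0.3] g 0.644 t 14.1 d [ 0.1021  0.3622 -0.0205] k 8 twist [-0.002, 0.053, -0.011]
0 [-0.0075, 0.0461, 0.0064]
1 [-0.0083, 0.046, 0.0061]
2 [-0.0092, 0.0458, 0.0057]
3 [-0.01, 0.0457, 0.0053]
4 [-0.0108, 0.0456, 0.0048]
5 [-0.0116, 0.0455, 0.0043]
6 [-0.0123, 0.0453, 0.0038]
7 [-0.013, 0.0452, 0.0032]
```

View pics/p2.png

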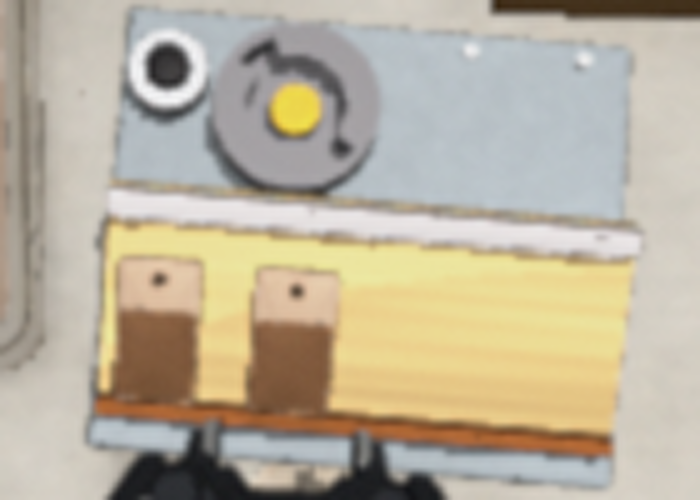

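Both tiles are seated against the ledge, at (157,330) and (293,340). Next is the tile at (0.523, 0.281).

servo_tool(
  rows=[
    {"twist":[0,0.053,-0.011],"travel":[-0.0075,0.046,0.0064],"claw":0.055},
    {"twist":[0,0.053,-0.011],"travel":[-0.0083,0.046,0.006],"claw":0.055},
    {"twist":[0,0.053,-0.011],"travel":[-0.0092,0.046,0.0057],"claw":0.055},
    {"twist":[0,0.053,-0.011],"travel":[-0.01,0.0457,0.005],"claw":0.055},
    {"twist":[0,0.053,-0.011],"travel":[-0.011,0.0456,0.005],"claw":0.055},
    {"twist":[0,0.053,-0.011],"travel":[-0.0116,0.0455,0.02],"claw":0.055},
    {"twist":[0,0.053,-0.011],"travel":[-0.012,0.04,0.02],"claw":0.055},
    {"twist":[0,0.053,-0.011],"travel":[-0.012,0.02,0.015],"claw":0.055},
  ],
)

```text
clock: 14.9
ee_pos: [0.5321, 0.2501, 0.069]
ee_rot: [-0.011, 0.003, 1.0, -0.012]
force: [0.3, -0.4, -0.0]
gripper_width: 0.649
```

servo_tool(
  rows=[
    {"twist":[0,0,0],"travel":[0,0,0],"claw":0.055},
  ],
)

```text
clock: 15.0
ee_pos: [0.5321, 0.2523, 0.0623]
ee_rot: [-0.015, 0.001, 1.0, -0.013]
force: [-0.9, -1.1, 0.7]
gripper_width: 0.64
```

Run:
```python
from h import *
rows([.5232,.2812,.04],down(.03+np.pi),2)
```

```text
pos [0.5321 0.2523 0.0623] F [-0.9 -1.1  0.7] g 0.64 t 15.0 d [-0.0089  0.0289 -0.0223] k 2 twist [-0.012, -0.015, -0.016]
0 [0.0041, 0.0147, 0.0109]
1 [0.0041, 0.0146, 0.011]
```

servo_tool(
  rows=[
    {"twist":[-0.012,-0.015,-0.016],"travel":[0.004,0.0147,0.002],"claw":0.055},
    {"twist":[-0.012,-0.015,-0.016],"travel":[0.004,0.014,0.008],"claw":0.055},
    {"twist":[0,0,0],"travel":[0,0,0.012],"claw":0.055},
    {"twist":[0,0,0],"travel":[0,0,0],"claw":0.055},
  ],
)

```text
clock: 15.4
ee_pos: [0.5187, 0.2811, 0.033]
ee_rot: [-0.003, -0.016, 1.0, -0.001]
force: [0.1, -0.6, -0.1]
gripper_width: 0.646
```

Run:
```python
from h import *
rows([.5232,.2812,.0135],down(.03+np.pi),1)
```

```text
pos [0.5187 0.2811 0.033 ] F [ 0.1 -0.6 -0.1] g 0.646 t 15.4 d [ 0.0045  0.0001 -0.0195] k 1 twist [-0.002, -0.005, 0.002]
0 [-0.0046, -0.0, 0.0194]
```

servo_tool(
  rows=[
    {"twist":[0,-0.005,0],"travel":[-0.0046,0,0.012],"claw":0.05},
    {"twist":[0,0,0],"travel":[0,0,0.006],"claw":0.05},
    {"twist":[0,0,0],"travel":[0,0,0.002],"claw":0.05},
    {"twist":[0,0,0],"travel":[0,0,0.001],"claw":0.05},
  ],
)

```text
clock: 15.8
ee_pos: [0.524, 0.2793, 0.0121]
ee_rot: [0.001, -0.015, 1.0, -0.001]
force: [-0.5, 0.0, -0.3]
gripper_width: 0.584
```

servo_tool(
  rows=[
    {"twist":[0,0,0],"travel":[0,0,0.0005],"claw":0.05},
  ],
)

```text
clock: 15.9
ee_pos: [0.5243, 0.279, 0.0117]
ee_rot: [0.002, -0.014, 1.0, -0.001]
force: [0.2, -0.7, 0.5]
gripper_width: 0.59
```

servo_tool(
  rows=[
    {"twist":[0,0,0],"travel":[0,0,-0.0015],"claw":0.03},
    {"twist":[0,0,0],"travel":[0,0,0],"claw":0.03},
    {"twist":[0,0,0],"travel":[0,0,0],"claw":0.03},
    {"twist":[0,0,0],"travel":[0,0,0],"claw":0.03},
  ],
)

```text
clock: 16.3
ee_pos: [0.5252, 0.2791, 0.0143]
ee_rot: [0.002, -0.014, 1.0, -0.001]
force: [0.2, -0.6, 0.5]
gripper_width: 0.455
```

servo_tool(
  rows=[
    {"twist":[0,0,0],"travel":[0,0,-0.02],"claw":0.03},
    {"twist":[0,0,0],"travel":[0,0,-0.04],"claw":0.03},
    {"twist":[0,0,0],"travel":[0,0,-0.045],"claw":0.03},
    {"twist":[0,0,0],"travel":[0,0,-0.03],"claw":0.03},
    {"twist":[0,0,0],"travel":[0,0,0],"claw":0.03},
  ],
)

```text
clock: 16.8
ee_pos: [0.5228, 0.2788, 0.152]
ee_rot: [-0.0, -0.014, 1.0, -0.002]
force: [1.2, 1.3, -1.2]
gripper_width: 0.454
```

Run:
```python
from h import *
tiles()
rows(B(.045,-.033,.09),RB,9)
```

```text
tile 0.83 [ 0.4854 -0.0196] yaw -0.006 len [0.0416 0.0725]
tile 0.83 [0.6366 0.2842] yaw -0.769 len [0.0409 0.0708]
tile 0.81 [ 0.4803 -0.0865] yaw -0.097 len [0.0403 0.0721]Traceback (most recent call last):
  File "<stdin>", line 2, in <module>
  File "h.py", line 32, in tiles
    W=np.array([atz('top',p,z)[:2] for p in zip(xs,ys)]);m=W.mean(0)
                ~~~^^^^^^^^^^^
  File "h.py", line 8, in atz
    o,d=ray(cam,px);return o+d*(z-o[2])/d[2]
        ~~~^^^^^^^^
  File "h.py", line 5, in ray
    c=viewer.calibration(cam);K=np.array(c['intrinsics']);T=np.array(c['pose'])
ValueError: time passes only in moves, steps and waits
```

Run:
```python
from h import *
rows(B(.047,-.033,.09),RB,9)
```

```text
pos [0.5209 0.2781 0.148 ] F [-1.  -1.  -0.8] g 0.456 t 16.9 d [-0.076  -0.4281 -0.0176] k 9 twist [0.002, -0.049, 0.011]
0 [0.0098, -0.0473, 0.0022]
1 [0.0094, -0.0474, 0.0019]
2 [0.0089, -0.0475, 0.0015]
3 [0.0084, -0.0476, 0.0012]
4 [0.0079, -0.0477, 0.0009]
5 [0.0074, -0.0478, 0.0006]
6 [0.0069, -0.0479, 0.0003]
7 [0.0064, -0.0479, 0.0001]
8 [0.0058, -0.048, -0.0001]
```

servo_tool(
  rows=[
    {"twist":[0.002,-0.049,0.011],"travel":[0.0098,-0.0473,0.0022],"claw":0.03},
    {"twist":[0.002,-0.049,0.011],"travel":[0.0094,-0.0474,0.0019],"claw":0.03},
    {"twist":[0.002,-0.049,0.011],"travel":[0.009,-0.0475,0.0015],"claw":0.03},
    {"twist":[0.002,-0.049,0.011],"travel":[0.0084,-0.0476,0.001],"claw":0.03},
    {"twist":[0.002,-0.049,0.011],"travel":[0.008,-0.0477,0.001],"claw":0.03},
    {"twist":[0.002,-0.049,0.011],"travel":[0.0074,-0.0478,0.0006],"claw":0.03},
    {"twist":[0.002,-0.049,0.011],"travel":[0.007,-0.048,0],"claw":0.03},
    {"twist":[0.002,-0.049,0.011],"travel":[0.0064,-0.04,0],"claw":0.03},
  ],
)

```text
clock: 17.7
ee_pos: [0.4456, -0.0998, 0.1158]
ee_rot: [0.189, 0.024, 0.982, -0.008]
force: [0.5, -0.2, 0.4]
gripper_width: 0.459
```

servo_tool(
  rows=[
    {"twist":[0.002,-0.049,0.011],"travel":[0.0058,-0.02,0],"claw":0.03},
    {"twist":[0,0,0],"travel":[0,0,0],"claw":0.03},
  ],
)

```text
clock: 17.9
ee_pos: [0.434, -0.1227, 0.1093]
ee_rot: [0.211, 0.035, 0.977, -0.009]
force: [-1.0, 1.0, -0.3]
gripper_width: 0.455
```

Run:
```python
from h import *
bpos();rows(B(.046,-.033,.03),RB,2)
```

```text
board xyz [ 0.0263 -0.0065  0.0764] rot err(tool) [-0.001 -0.01   0.004] F board [-1.1  0.9  0.2]
pos [ 0.434  -0.1227  0.1093] F [-1.   1.  -0.3] g 0.455 t 17.9 d [ 0.0353 -0.0292 -0.0337] k 2 twist [-0.0, -0.005, 0.002]
0 [-0.01, -0.0133, 0.0231]
1 [-0.0099, -0.0133, 0.0231]
```

servo_tool(
  rows=[
    {"twist":[0,-0.005,0.002],"travel":[-0.011,-0.0133,0.005],"claw":0.03},
    {"twist":[0,-0.005,0.002],"travel":[-0.011,-0.0125,0.015],"claw":0.03},
    {"twist":[0,0,0],"travel":[0,0,0.02],"claw":0.03},
    {"twist":[0,0,0],"travel":[0,0,0.007],"claw":0.03},
    {"twist":[0,0,0],"travel":[0,0,0],"claw":0.03},
  ],
)

```text
clock: 18.4
ee_pos: [0.468, -0.1481, 0.0683]
ee_rot: [0.211, 0.038, 0.977, -0.005]
force: [0.0, 0.7, -0.7]
gripper_width: 0.455
```

Run:
```python
from h import *
bpos()
```

```text
board xyz [ 0.0415 -0.0293  0.024 ] rot err(tool) [ 0.005 -0.012 -0.004] F board [-0.4  0.7 -0.7]
```

servo_tool(
  rows=[
    {"twist":[0.005,-0.01,-0.004],"travel":[-0.004,-0.004,0.004],"claw":0.03},
    {"twist":[0,0,0],"travel":[0,0,0.004],"claw":0.03},
    {"twist":[0,0,0],"travel":[0,0,0.002],"claw":0.03},
    {"twist":[0,0,0],"travel":[0,0,0.001],"claw":0.03},
  ],
)

```text
clock: 18.8
ee_pos: [0.476, -0.151, 0.0594]
ee_rot: [0.215, 0.035, 0.976, -0.007]
force: [0.5, -0.6, -0.2]
gripper_width: 0.459
```

servo_tool(
  rows=[
    {"twist":[0,0,0],"travel":[0,0,0.001],"claw":0.03},
  ],
)

```text
clock: 18.9
ee_pos: [0.4766, -0.151, 0.0588]
ee_rot: [0.215, 0.035, 0.976, -0.008]
force: [-0.6, 0.2, 0.3]
gripper_width: 0.457
```

Run:
```python
from h import *
bpos()
```

```text
board xyz [ 0.0454 -0.0316  0.0117] rot err(tool) [ 0.001 -0.002  0.002] F board [-0.4  0.1  0.5]
```

servo_tool(
  rows=[
    {"twist":[0,0,0],"travel":[0,0,0.0008],"claw":0.03},
  ],
)

```text
clock: 19.0
ee_pos: [0.4767, -0.1511, 0.0585]
ee_rot: [0.215, 0.035, 0.976, -0.008]
force: [-14.0, 2.4, 19.5]
gripper_width: 0.456
```

servo_tool(
  rows=[
    {"twist":[0,0,0],"travel":[0.003,0,0],"claw":0.03},
    {"twist":[0,0,0],"travel":[0.002,0,0],"claw":0.03},
  ],
)

```text
clock: 19.2
ee_pos: [0.4725, -0.151, 0.0573]
ee_rot: [0.216, 0.035, 0.976, -0.008]
force: [0.3, -0.0, -0.9]
gripper_width: 0.453
```

servo_tool(
  rows=[
    {"twist":[0,0,0],"travel":[0.0015,0,0.0003],"claw":0.03},
  ],
)

```text
clock: 19.3
ee_pos: [0.4712, -0.151, 0.0564]
ee_rot: [0.216, 0.035, 0.976, -0.008]
force: [-0.4, 0.2, -0.8]
gripper_width: 0.453
```

servo_tool(
  rows=[
    {"twist":[0,0,0],"travel":[0.0015,0,0],"claw":0.03},
  ],
)

```text
clock: 19.4
ee_pos: [0.4697, -0.1509, 0.0557]
ee_rot: [0.216, 0.035, 0.976, -0.008]
force: [-0.1, 0.2, -0.3]
gripper_width: 0.453
```

Run:
```python
from h import *
bpos()
```

```text
board xyz [ 0.0378 -0.032   0.0118] rot err(tool) [-0.     0.     0.003] F board [-0.2  0.2 -0.3]
```

servo_tool(
  rows=[
    {"twist":[0,0,0],"travel":[0.0015,0,0],"claw":0.03},
  ],
)

```text
clock: 19.5
ee_pos: [0.4685, -0.1509, 0.0552]
ee_rot: [0.217, 0.035, 0.976, -0.008]
force: [2.8, 1.0, 0.6]
gripper_width: 0.454
```

servo_tool(
  rows=[
    {"twist":[0,0,0],"travel":[0.0015,0,0],"claw":0.03},
  ],
)

```text
clock: 19.6
ee_pos: [0.4684, -0.151, 0.0554]
ee_rot: [0.218, 0.035, 0.975, -0.008]
force: [5.5, 1.7, 1.6]
gripper_width: 0.454
```

servo_tool(
  rows=[
    {"twist":[0,0,0],"travel":[0.0015,0,0],"claw":0.03},
  ],
)

```text
clock: 19.7
ee_pos: [0.4683, -0.1509, 0.0555]
ee_rot: [0.22, 0.034, 0.975, -0.008]
force: [4.5, 2.9, -0.0]
gripper_width: 0.461
```

Run:
```python
from h import *
bpos()
```

```text
board xyz [ 0.0365 -0.0321  0.0123] rot err(tool) [0.001 0.007 0.004] F board [ 3.8  3.2 -1.8]
```

Seated. Release, then go to the last tile.

servo_tool(
  rows=[
    {"twist":[0,-0.005,0],"travel":[0,0,0.0005],"claw":0.05},
    {"twist":[0,0,0],"travel":[0,0,0],"claw":0.05},
    {"twist":[0,0,0],"travel":[0,0,-0.01],"claw":0.05},
    {"twist":[0,0,0],"travel":[0,0,-0.04],"claw":0.05},
    {"twist":[0,0,0],"travel":[0,0,-0.045],"claw":0.055},
    {"twist":[0,0,0],"travel":[0,0,-0.01],"claw":0.055},
  ],
)

```text
clock: 20.3
ee_pos: [0.4177, -0.146, 0.1477]
ee_rot: [0.216, 0.035, 0.976, -0.006]
force: [0.3, -1.0, -0.1]
gripper_width: 0.646
```

Run:
```python
from h import *
im,t=tiles();im,t=tiles()
rows([.637,.2837,.15],down(-.78+np.pi),10)
```

```text
tile 0.94 [ 0.4747 -0.157 ] yaw -0.135 len [0.0436 0.0709]
tile 0.94 [0.6355 0.2841] yaw -0.753 len [0.0439 0.0715]
tile 0.74 [ 0.4852 -0.0205] yaw 0.015 len [0.0434 0.0717]
tile 0.59 [ 0.4813 -0.0869] yaw -0.084 len [0.0415 0.0703]
tile 0.86 [0.6359 0.2845] yaw -0.782 len [0.0427 0.0679]
tile 0.8 [ 0.4749 -0.1558] yaw -0.156 len [0.0414 0.0714]
tile 0.67 [ 0.4837 -0.0192] yaw -0.035 len [0.0437 0.0713]
tile 0.64 [ 0.4794 -0.0876] yaw -0.113 len [0.0408 0.0711]
tile 0.59 [ 0.512  -0.4106] yaw -0.476 len [0.0548 0.0653]
pos [ 0.4178 -0.1454  0.144 ] F [0.1 0.1 0.2] g 0.642 t 20.5 d [0.2192 0.4291 0.006 ] k 10 twist [0.016, 0.041, 0.07]
0 [-0.0172, 0.0444, 0.0075]
1 [-0.0144, 0.0456, 0.0062]
2 [-0.0114, 0.0466, 0.0049]
3 [-0.0083, 0.0473, 0.0038]
4 [-0.0051, 0.0478, 0.0027]
5 [-0.0019, 0.0481, 0.0018]
6 [0.0014, 0.0482, 0.0011]
7 [0.0047, 0.048, 0.0004]
8 [0.008, 0.0475, -0.0001]
9 [0.0113, 0.0468, -0.0004]
```

servo_tool(
  rows=[
    {"twist":[0.016,0.041,0.07],"travel":[-0.017,0.0444,0.006],"claw":0.055},
    {"twist":[0.016,0.041,0.07],"travel":[-0.0144,0.0456,0.005],"claw":0.055},
    {"twist":[0.016,0.041,0.07],"travel":[-0.0114,0.0466,0.004],"claw":0.055},
    {"twist":[0.016,0.041,0.07],"travel":[-0.0083,0.047,0.0035],"claw":0.055},
    {"twist":[0.016,0.041,0.07],"travel":[-0.005,0.048,0.0027],"claw":0.055},
    {"twist":[0.016,0.041,0.07],"travel":[-0.002,0.048,0.002],"claw":0.055},
    {"twist":[0.016,0.041,0.07],"travel":[0.0014,0.048,0.001],"claw":0.055},
    {"twist":[0.016,0.041,0.07],"travel":[0.0047,0.048,0.015],"claw":0.055},
  ],
)

```text
clock: 21.3
ee_pos: [0.5988, 0.191, 0.1227]
ee_rot: [0.035, 0.336, 0.941, -0.008]
force: [1.7, -1.5, 0.5]
gripper_width: 0.647
```

servo_tool(
  rows=[
    {"twist":[0.016,0.041,0.07],"travel":[0.008,0.042,0.02],"claw":0.055},
    {"twist":[0.016,0.041,0.07],"travel":[0.011,0.025,0.015],"claw":0.055},
    {"twist":[0,0,0],"travel":[0,0,0],"claw":0.055},
  ],
)

```text
clock: 21.6
ee_pos: [0.6305, 0.2611, 0.0732]
ee_rot: [-0.014, 0.402, 0.916, -0.01]
force: [1.1, -0.4, -0.1]
gripper_width: 0.643
```

Run:
```python
from h import *
rows([.6368,.2840,.05],down(-.775+np.pi),2)
```

```text
pos [0.6305 0.2611 0.0732] F [ 1.1 -0.4 -0.1] g 0.643 t 21.6 d [ 0.0063  0.0229 -0.0232] k 2 twist [-0.015, -0.009, -0.026]
0 [0.0061, 0.0104, 0.0114]
1 [0.0059, 0.0104, 0.0115]
```

servo_tool(
  rows=[
    {"twist":[-0.015,-0.009,-0.026],"travel":[0.006,0.0104,0.008],"claw":0.055},
    {"twist":[-0.015,-0.009,-0.026],"travel":[0.0055,0.01,0.012],"claw":0.055},
    {"twist":[0,0,0],"travel":[0,0,0.015],"claw":0.055},
    {"twist":[0,0,0],"travel":[0,0,0],"claw":0.055},
  ],
)

```text
clock: 22.0
ee_pos: [0.6327, 0.2831, 0.0253]
ee_rot: [-0.004, 0.375, 0.927, -0.005]
force: [-0.6, 0.8, -0.3]
gripper_width: 0.643
```

Run:
```python
from h import *
rows([.6368,.2840,.0125],down(-.775+np.pi),1)
```

```text
pos [0.6327 0.2831 0.0253] F [-0.6  0.8 -0.3] g 0.643 t 22.0 d [ 0.0041  0.0009 -0.0128] k 1 twist [-0.012, -0.004, 0.007]
0 [-0.0024, 0.0036, 0.0128]
```

servo_tool(
  rows=[
    {"twist":[-0.012,-0.004,0.007],"travel":[-0.0025,0.0036,0.004],"claw":0.055},
    {"twist":[0,0,0],"travel":[0,0,0.005],"claw":0.05},
    {"twist":[0,0,0],"travel":[0,0,0.002],"claw":0.05},
    {"twist":[0,0,0],"travel":[0,0,0.001],"claw":0.05},
  ],
)

```text
clock: 22.4
ee_pos: [0.6369, 0.2825, 0.0124]
ee_rot: [0.0, 0.379, 0.926, 0.0]
force: [0.2, -1.2, 0.6]
gripper_width: 0.581
```

servo_tool(
  rows=[
    {"twist":[0,0,0],"travel":[0,0,0],"claw":0.03},
    {"twist":[0,0,0],"travel":[0,0,0],"claw":0.03},
    {"twist":[0,0,0],"travel":[0,0,0],"claw":0.03},
    {"twist":[0,0,0],"travel":[0,0,0],"claw":0.03},
  ],
)

```text
clock: 22.8
ee_pos: [0.6381, 0.2824, 0.0143]
ee_rot: [0.001, 0.379, 0.925, 0.001]
force: [-0.5, -0.4, 0.3]
gripper_width: 0.459
```

servo_tool(
  rows=[
    {"twist":[0,0,0],"travel":[0,0,-0.02],"claw":0.03},
    {"twist":[0,0,0],"travel":[0,0,-0.04],"claw":0.03},
    {"twist":[0,0,0],"travel":[0,0,-0.045],"claw":0.03},
    {"twist":[0,0,0],"travel":[0,0,-0.035],"claw":0.03},
    {"twist":[0,0,0],"travel":[0,0,0],"claw":0.03},
  ],
)

```text
clock: 23.3
ee_pos: [0.6359, 0.2818, 0.1567]
ee_rot: [-0.001, 0.379, 0.926, -0.001]
force: [0.6, 1.0, -0.2]
gripper_width: 0.454
```

Run:
```python
from h import *
rows(B(.045,-.099,.10),RB,11)
```

```text
pos [0.6359 0.2818 0.1567] F [ 0.6  1.  -0.2] g 0.454 t 23.3 d [-0.2019 -0.4973 -0.0181] k 11 twist [-0.014, -0.038, -0.063]
0 [-0.0186, -0.0451, 0.0017]
1 [-0.0157, -0.0462, 0.0017]
2 [-0.0127, -0.0471, 0.0016]
3 [-0.0096, -0.0478, 0.0014]
4 [-0.0066, -0.0484, 0.001]
5 [-0.0035, -0.0487, 0.0005]
6 [-0.0004, -0.0488, -0.0001]
7 [0.0026, -0.0487, -0.0008]
8 [0.0056, -0.0485, -0.0017]
9 [0.0086, -0.048, -0.0026]
10 [0.0114, -0.0473, -0.0037]
```

servo_tool(
  rows=[
    {"twist":[-0.014,-0.038,-0.063],"travel":[-0.0186,-0.045,0.0017],"claw":0.03},
    {"twist":[-0.014,-0.038,-0.063],"travel":[-0.0157,-0.0462,0.0017],"claw":0.03},
    {"twist":[-0.014,-0.038,-0.063],"travel":[-0.0127,-0.047,0.0016],"claw":0.03},
    {"twist":[-0.014,-0.038,-0.063],"travel":[-0.0096,-0.048,0.001],"claw":0.03},
    {"twist":[-0.014,-0.038,-0.063],"travel":[-0.0066,-0.0484,0.001],"claw":0.03},
    {"twist":[-0.014,-0.038,-0.063],"travel":[-0.0035,-0.0487,0],"claw":0.03},
    {"twist":[-0.014,-0.038,-0.063],"travel":[0,-0.0488,0],"claw":0.03},
    {"twist":[-0.014,-0.038,-0.063],"travel":[0.0026,-0.0487,-0.001],"claw":0.03},
  ],
)

```text
clock: 24.1
ee_pos: [0.4918, -0.0841, 0.1378]
ee_rot: [0.165, 0.116, 0.979, -0.007]
force: [1.3, -0.3, -0.8]
gripper_width: 0.455
```

servo_tool(
  rows=[
    {"twist":[-0.014,-0.038,-0.063],"travel":[0.0056,-0.0485,-0.0017],"claw":0.03},
    {"twist":[-0.014,-0.038,-0.063],"travel":[0.0086,-0.043,-0.0026],"claw":0.03},
    {"twist":[-0.014,-0.038,-0.063],"travel":[0.011,-0.03,-0.003],"claw":0.03},
    {"twist":[0,0,0],"travel":[0,0,0],"claw":0.03},
  ],
)

```text
clock: 24.5
ee_pos: [0.4385, -0.2072, 0.1323]
ee_rot: [0.225, 0.018, 0.974, -0.012]
force: [0.5, 0.9, -0.5]
gripper_width: 0.458
```

Run:
```python
from h import *
bpos();rows(B(.046,-.099,.03),RB,2)
```

```text
board xyz [ 0.0459 -0.0905  0.0926] rot err(tool) [0.001 0.018 0.038] F board [ 0.2  1.  -0.6]
pos [ 0.4385 -0.2072  0.1323] F [ 0.5  0.9 -0.5] g 0.458 t 24.5 d [ 0.0259 -0.0105 -0.0567] k 2 twist [0.001, 0.009, 0.019]
0 [0.0007, -0.0043, 0.0313]
1 [0.0003, -0.0043, 0.0313]
```

servo_tool(
  rows=[
    {"twist":[0,0.009,0.019],"travel":[0.0005,-0.0043,0.02],"claw":0.03},
    {"twist":[0,0.009,0.019],"travel":[0,-0.0043,0.025],"claw":0.03},
    {"twist":[0,0,0],"travel":[0,0,0.017],"claw":0.03},
    {"twist":[0,0,0],"travel":[0,0,0.006],"claw":0.03},
    {"twist":[0,0,0],"travel":[0,0,0],"claw":0.03},
  ],
)

```text
clock: 25.0
ee_pos: [0.4663, -0.2182, 0.0683]
ee_rot: [0.215, 0.041, 0.976, -0.007]
force: [-0.6, -0.1, 0.4]
gripper_width: 0.454
```

Run:
```python
from h import *
bpos()
```

```text
board xyz [ 0.0446 -0.0993  0.0226] rot err(tool) [-0.001 -0.002 -0.009] F board [-0.4 -0.2  0.6]
```

servo_tool(
  rows=[
    {"twist":[0,0,-0.009],"travel":[-0.001,0,0.004],"claw":0.03},
    {"twist":[0,0,0],"travel":[0,0,0.003],"claw":0.03},
    {"twist":[0,0,0],"travel":[0,0,0.002],"claw":0.03},
    {"twist":[0,0,0],"travel":[0,0,0.001],"claw":0.03},
  ],
)

```text
clock: 25.4
ee_pos: [0.4724, -0.2176, 0.0608]
ee_rot: [0.216, 0.035, 0.976, -0.009]
force: [-0.0, 0.4, -0.1]
gripper_width: 0.46
```

servo_tool(
  rows=[
    {"twist":[0,0,0],"travel":[0,0,0.0008],"claw":0.03},
  ],
)

```text
clock: 25.5
ee_pos: [0.4729, -0.2177, 0.0604]
ee_rot: [0.216, 0.035, 0.976, -0.009]
force: [-0.1, -0.1, -0.3]
gripper_width: 0.457
```

servo_tool(
  rows=[
    {"twist":[0,0,0],"travel":[0.003,0,0.0003],"claw":0.03},
    {"twist":[0,0,0],"travel":[0.002,0,0],"claw":0.03},
  ],
)

```text
clock: 25.7
ee_pos: [0.4686, -0.2177, 0.0583]
ee_rot: [0.216, 0.035, 0.976, -0.009]
force: [-0.5, 0.1, -0.8]
gripper_width: 0.454
```

Run:
```python
from h import *
bpos()
```

```text
board xyz [ 0.0425 -0.0986  0.0126] rot err(tool) [-0.002  0.     0.003] F board [-0.8  0.  -0.5]
```

servo_tool(
  rows=[
    {"twist":[0,0,0],"travel":[0.002,0,0.0006],"claw":0.03},
  ],
)

```text
clock: 25.8
ee_pos: [0.4669, -0.2176, 0.057]
ee_rot: [0.217, 0.035, 0.976, -0.009]
force: [0.5, -0.7, 0.0]
gripper_width: 0.457
```

servo_tool(
  rows=[
    {"twist":[0,0,0],"travel":[0.0015,0,0.0003],"claw":0.03},
  ],
)

```text
clock: 25.9
ee_pos: [0.4653, -0.2175, 0.0559]
ee_rot: [0.216, 0.035, 0.976, -0.009]
force: [-0.1, -0.2, -0.3]
gripper_width: 0.456
```

servo_tool(
  rows=[
    {"twist":[0,0,0],"travel":[0.0015,0,0],"claw":0.03},
  ],
)

```text
clock: 26.0
ee_pos: [0.4648, -0.2176, 0.0559]
ee_rot: [0.218, 0.035, 0.975, -0.009]
force: [6.1, 1.5, 1.5]
gripper_width: 0.458
```

servo_tool(
  rows=[
    {"twist":[0,0,0],"travel":[0.0015,0,0],"claw":0.03},
  ],
)

```text
clock: 26.1
ee_pos: [0.4646, -0.2176, 0.056]
ee_rot: [0.219, 0.035, 0.975, -0.009]
force: [6.4, 2.1, 0.7]
gripper_width: 0.455
```

Run:
```python
from h import *
bpos()
```

```text
board xyz [ 0.0379 -0.0988  0.0122] rot err(tool) [-0.001  0.006  0.004] F board [ 5.9  2.6 -2. ]
```

servo_tool(
  rows=[
    {"twist":[0,-0.005,0],"travel":[0,0,0.0005],"claw":0.05},
    {"twist":[0,0,0],"travel":[0,0,0],"claw":0.05},
    {"twist":[0,0,0],"travel":[0,0,-0.01],"claw":0.05},
    {"twist":[0,0,0],"travel":[0,0,-0.04],"claw":0.05},
    {"twist":[0,0,0],"travel":[0,0,-0.045],"claw":0.065},
    {"twist":[0,0,0],"travel":[0,0,-0.01],"claw":0.065},
  ],
)

```text
clock: 26.7
ee_pos: [0.4151, -0.2121, 0.1511]
ee_rot: [0.218, 0.035, 0.975, -0.007]
force: [0.7, -0.4, 0.0]
gripper_width: 0.758
```

Run:
```python
from h import *
im=viewer.grab_frame('top')
a=cv2.resize(im[185:290,230:350],(400,350),interpolation=cv2.INTER_CUBIC)
# rectified dock rim plane view: 100x100mm, 4px/mm, up=+x
C=np.array([.5925,-.087]);n=400;s=.1
src=[];dst=[]
for u,v in((0,0),(n,0),(n,n),(0,n)):
    P=[C[0]+s/2-v*s/n,C[1]+s/2-u*s/n,.042];src.append(proj('top',P));dst.append((u,v))
H=cv2.getPerspectiveTransform(np.float32(src),np.float32(dst))
b=cv2.warpPerspective(im,H,(n,n),flags=cv2.INTER_CUBIC)
b=np.clip((b.astype(float)-40)*1.5,0,255).astype(np.uint8)
cv2.circle(b,(200,200),100,(255,0,0),1)
for yaw in (.52,.61,.70):
    for sg in(1,-1):
        d=sg*np.array([-np.sin(yaw),-np.cos(yaw)]) # (u,v) for +x dir: v up, y left
        p=200+d*138;q=200+d*170;cv2.line(b,tuple(p.astype(int).tolist()),tuple(q.astype(int).tolist()),(0,255,0) if yaw==.61 else (0,0,255),1)
save(np.hstack([np.vstack([a,np.zeros((50,400,3),np.uint8)]),b]),'dk')
rows([.507,-.399,.16],down(-.316+np.pi),8)
q=spotter.regions_of('top','battery_pack')
print([(round(r['conf'],2),r['point']) for r in q])
```

```text
pos [ 0.4152 -0.2123  0.1512] F [0.3 0.8 0.8] g 0.763 t 26.75 d [ 0.0918 -0.1867  0.0088] k 8 twist [0.007, 0.055, 0.03]
0 [-0.0123, -0.0225, 0.0046]
1 [-0.0132, -0.0221, 0.004]
2 [-0.0141, -0.0216, 0.0034]
3 [-0.0149, -0.0212, 0.0028]
4 [-0.0157, -0.0207, 0.0021]
5 [-0.0164, -0.0202, 0.0013]
6 [-0.017, -0.0197, 0.0006]
7 [-0.0176, -0.0192, -0.0003]
[(0.64, [408.9, 243.4])]
```

View pics/dk.png

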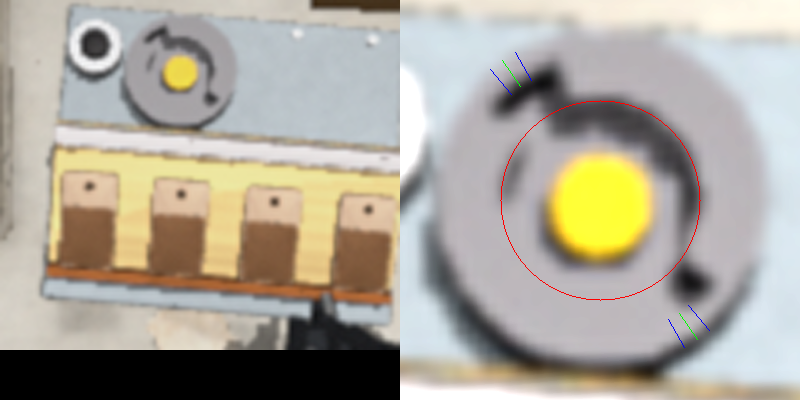

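The left panel shows all four tiles seated evenly against the ledge. The right panel, rectified at the rim, has the slot 1 wall centred at (525,82) and the slot 2 side wall at (690,283). That puts the slot axis yaw at about 0.55 and the dock centre at about (0.592, −0.087). Next I go for the pack.

servo_tool(
  rows=[
    {"twist":[0.007,0.055,0.03],"travel":[-0.0123,-0.0225,0.0046],"claw":0.07},
    {"twist":[0.007,0.055,0.03],"travel":[-0.013,-0.022,0.004],"claw":0.07},
    {"twist":[0.007,0.055,0.03],"travel":[-0.014,-0.0216,0.0034],"claw":0.07},
    {"twist":[0.007,0.055,0.03],"travel":[-0.015,-0.021,0.003],"claw":0.07},
    {"twist":[0.007,0.055,0.03],"travel":[-0.0157,-0.0207,0.002],"claw":0.07},
    {"twist":[0.007,0.055,0.03],"travel":[-0.0164,-0.02,0.001],"claw":0.07},
    {"twist":[0.007,0.055,0.03],"travel":[-0.017,-0.0197,0],"claw":0.07},
    {"twist":[0.007,0.055,0.03],"travel":[-0.012,-0.014,0],"claw":0.07},
  ],
)

```text
clock: 27.6
ee_pos: [0.4985, -0.3913, 0.1455]
ee_rot: [-0.017, 0.162, 0.987, 0.003]
force: [1.0, -0.6, -0.8]
gripper_width: 0.821
```

servo_tool(
  rows=[
    {"twist":[0,0,0],"travel":[0,0,0],"claw":0.07},
  ],
)

```text
clock: 27.7
ee_pos: [0.4999, -0.3931, 0.1422]
ee_rot: [-0.018, 0.162, 0.987, 0.004]
force: [0.3, 0.7, -0.9]
gripper_width: 0.819
```

Run:
```python
from h import *
rows([.507,-.399,.09],down(-.316+np.pi),2)
```

```text
pos [ 0.4999 -0.3931  0.1422] F [ 0.3  0.7 -0.9] g 0.819 t 27.7 d [ 0.0071 -0.0059 -0.0522] k 2 twist [0.001, -0.019, -0.005]
0 [-0.0053, -0.0017, 0.0259]
1 [-0.0048, -0.0017, 0.026]
```

servo_tool(
  rows=[
    {"twist":[0,-0.019,-0.005],"travel":[-0.0055,-0.0017,0.015],"claw":0.07},
    {"twist":[0,-0.019,-0.005],"travel":[-0.005,-0.0017,0.02],"claw":0.07},
    {"twist":[0,0,0],"travel":[0,0,0.01],"claw":0.07},
    {"twist":[0,0,0],"travel":[0,0,0],"claw":0.07},
  ],
)

```text
clock: 28.1
ee_pos: [0.5065, -0.3962, 0.0902]
ee_rot: [-0.001, 0.156, 0.988, 0.003]
force: [0.6, 0.1, -0.5]
gripper_width: 0.817
```

Run:
```python
from h import *
rows([.507,-.399,.042],down(-.316+np.pi),1)
im=viewer.grab_frame('scene');a=cv2.resize(im[200:330,270:420],(460,400),interpolation=cv2.INTER_CUBIC)
im=viewer.grab_frame('top');b=cv2.resize(im[215:270,385:440],(340,340),interpolation=cv2.INTER_CUBIC)
save(np.hstack([a,np.vstack([b,np.zeros((60,340,3),np.uint8)])]),'pk')
```

```text
pos [ 0.5065 -0.3962  0.0902] F [ 0.6  0.1 -0.5] g 0.817 t 28.1 d [ 0.0005 -0.0028 -0.0482] k 1 twist [0.005, -0.004, 0.004]
0 [-0.0015, -0.0027, 0.0482]
```

View pics/pk.png

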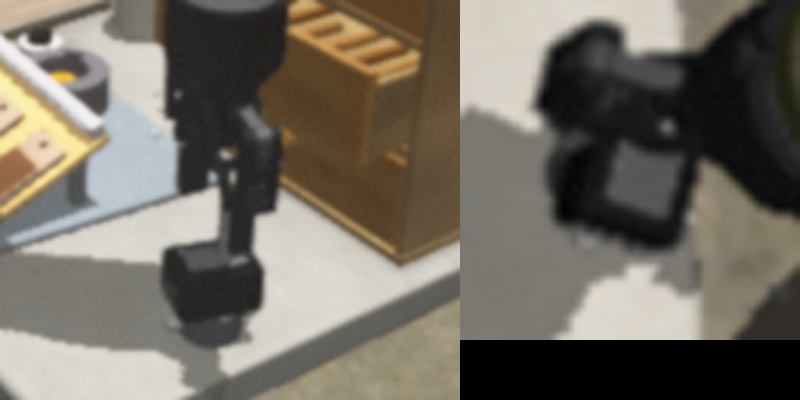

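The scene view shows the open fingers centred over the pack, level with its head, with the drawer knob clear behind. Descend and grip.

servo_tool(
  rows=[
    {"twist":[0.005,-0.004,0.004],"travel":[-0.0015,-0.0027,0.01],"claw":0.07},
    {"twist":[0,0,0],"travel":[0,0,0.015],"claw":0.07},
    {"twist":[0,0,0],"travel":[0,0,0.015],"claw":0.07},
    {"twist":[0,0,0],"travel":[0,0,0.005],"claw":0.07},
    {"twist":[0,0,0],"travel":[0,0,0],"claw":0.07},
  ],
)

```text
clock: 28.7
ee_pos: [0.5102, -0.4024, 0.0498]
ee_rot: [0.005, 0.158, 0.987, -0.004]
force: [-0.9, -0.3, -0.4]
gripper_width: 0.82
```

Run:
```python
from h import *
rows([.507,-.399,.042],down(-.316+np.pi),1)
```

```text
pos [ 0.5102 -0.4024  0.0498] F [-0.9 -0.3 -0.4] g 0.82 t 28.7 d [-0.0032  0.0034 -0.0078] k 1 twist [-0.006, 0.011, -0.001]
0 [0.0041, 0.0023, 0.0077]
```

servo_tool(
  rows=[
    {"twist":[-0.006,0.011,0],"travel":[0.004,0.0023,0.006],"claw":0.06},
    {"twist":[0,0,0],"travel":[0,0,0.002],"claw":0.06},
  ],
)

```text
clock: 28.9
ee_pos: [0.5075, -0.3994, 0.0428]
ee_rot: [0.0, 0.158, 0.987, -0.0]
force: [-0.1, 0.4, -0.5]
gripper_width: 0.702
```

servo_tool(
  rows=[
    {"twist":[0,0,0],"travel":[0,0,0],"claw":0.03},
    {"twist":[0,0,0],"travel":[0,0,0],"claw":0.03},
    {"twist":[0,0,0],"travel":[0,0,0],"claw":0.03},
    {"twist":[0,0,0],"travel":[0,0,0],"claw":0.03},
    {"twist":[0,0,0],"travel":[0,0,0],"claw":0.03},
  ],
  squeeze=70,
)

```text
clock: 29.4
ee_pos: [0.5079, -0.3997, 0.0435]
ee_rot: [0.001, 0.158, 0.987, -0.001]
force: [-0.5, -0.5, -1.8]
gripper_width: 0.504
```

servo_tool(
  rows=[
    {"twist":[0,0,0],"travel":[0,0,-0.02],"claw":0.03},
    {"twist":[0,0,0],"travel":[0,0,-0.035],"claw":0.03},
    {"twist":[0,0,0],"travel":[0,0,-0.035],"claw":0.03},
    {"twist":[0,0,0],"travel":[0,0,-0.015],"claw":0.03},
    {"twist":[0,0,0],"travel":[0,0,0],"claw":0.03},
  ],
)

```text
clock: 29.9
ee_pos: [0.5062, -0.3982, 0.1492]
ee_rot: [-0.002, 0.158, 0.987, 0.001]
force: [0.3, -0.2, -2.3]
gripper_width: 0.506
```

Run:
```python
from h import *
rows([.48,-.09,.16],down(.55+np.pi),9)
```

```text
pos [ 0.5062 -0.3982  0.1492] F [ 0.3 -0.2 -2.3] g 0.506 t 29.9 d [-0.0262  0.3082  0.0108] k 9 twist [0.0, -0.0, -0.096]
0 [0.0134, 0.0316, -0.0011]
1 [0.0103, 0.0328, -0.0011]
2 [0.0071, 0.0336, -0.0011]
3 [0.0039, 0.0341, -0.0011]
4 [0.0006, 0.0344, -0.0012]
5 [-0.0027, 0.0343, -0.0012]
6 [-0.006, 0.0338, -0.0012]
7 [-0.0092, 0.0331, -0.0012]
8 [-0.0124, 0.0321, -0.0012]
```

servo_tool(
  rows=[
    {"twist":[0,0,-0.096],"travel":[0.0134,0.0316,-0.006],"claw":0.03},
    {"twist":[0,0,-0.096],"travel":[0.01,0.0328,-0.006],"claw":0.03},
    {"twist":[0,0,-0.096],"travel":[0.007,0.0336,-0.006],"claw":0.03},
    {"twist":[0,0,-0.096],"travel":[0.004,0.034,-0.006],"claw":0.03},
    {"twist":[0,0,-0.096],"travel":[0,0.0344,-0.006],"claw":0.03},
    {"twist":[0,0,-0.096],"travel":[-0.003,0.034,-0.004],"claw":0.03},
    {"twist":[0,0,-0.096],"travel":[-0.006,0.034,-0.003],"claw":0.03},
    {"twist":[0,0,-0.096],"travel":[-0.009,0.026,-0.001],"claw":0.03},
  ],
)

```text
clock: 30.7
ee_pos: [0.4798, -0.1249, 0.1792]
ee_rot: [-0.004, -0.235, 0.972, 0.005]
force: [0.3, -0.2, -1.8]
gripper_width: 0.502
```

servo_tool(
  rows=[
    {"twist":[0,0,-0.09],"travel":[-0.012,0.01,-0.001],"claw":0.03},
    {"twist":[0,0,0],"travel":[0,0,0],"claw":0.03},
  ],
)

```text
clock: 30.9
ee_pos: [0.4839, -0.1059, 0.1783]
ee_rot: [-0.005, -0.283, 0.959, 0.006]
force: [0.7, -0.9, -1.3]
gripper_width: 0.501
```

Run:
```python
from h import *
rows([.592,-.087,.16],down(.55+np.pi),4)
```

```text
pos [ 0.4839 -0.1059  0.1783] F [ 0.7 -0.9 -1.3] g 0.501 t 30.9 d [ 0.1081  0.0189 -0.0183] k 4 twist [0.004, -0.002, 0.006]
0 [-0.0253, -0.0107, 0.0043]
1 [-0.0254, -0.0106, 0.0043]
2 [-0.0254, -0.0104, 0.0044]
3 [-0.0255, -0.0103, 0.0045]
```

servo_tool(
  rows=[
    {"twist":[0.004,-0.002,0.006],"travel":[-0.0253,-0.0107,0],"claw":0.03},
    {"twist":[0.004,-0.002,0.006],"travel":[-0.0254,-0.0106,0],"claw":0.03},
    {"twist":[0.004,-0.002,0.006],"travel":[-0.0254,-0.0104,0],"claw":0.03},
    {"twist":[0.004,-0.002,0.006],"travel":[-0.02,-0.008,0],"claw":0.03},
    {"twist":[0,0,0],"travel":[0,0,0.01],"claw":0.03},
    {"twist":[0,0,0],"travel":[0,0,0],"claw":0.03},
  ],
)

```text
clock: 31.5
ee_pos: [0.5857, -0.0899, 0.1597]
ee_rot: [-0.004, -0.265, 0.964, 0.001]
force: [-0.1, 1.0, -1.1]
gripper_width: 0.503
```

Run:
```python
from h import *
rows([.592,-.087,.105],down(.55+np.pi),3)
```

```text
pos [ 0.5857 -0.0899  0.1597] F [-0.1  1.  -1.1] g 0.503 t 31.5 d [ 0.0063  0.0029 -0.0547] k 3 twist [0.001, -0.002, -0.004]
0 [-0.0024, -0.0003, 0.0182]
1 [-0.0024, -0.0003, 0.0182]
2 [-0.0023, -0.0003, 0.0182]
```

servo_tool(
  rows=[
    {"twist":[0.001,-0.002,-0.004],"travel":[-0.003,0,0.016],"claw":0.03},
    {"twist":[0.001,-0.002,-0.004],"travel":[-0.002,0,0.018],"claw":0.03},
    {"twist":[0.001,-0.002,-0.004],"travel":[-0.001,0,0.012],"claw":0.03},
    {"twist":[0,0,0],"travel":[0,0,0.004],"claw":0.03},
    {"twist":[0,0,0],"travel":[0,0,0],"claw":0.03},
  ],
)

```text
clock: 32.0
ee_pos: [0.5836, -0.0893, 0.1051]
ee_rot: [-0.004, -0.268, 0.963, 0.002]
force: [0.1, 0.3, -1.6]
gripper_width: 0.506
```

Run:
```python
from h import *
rows([.592,-.087,.095],down(.55+np.pi),1)
im=viewer.grab_frame('top');a=cv2.resize(im[180:235,255:315],(480,440),interpolation=cv2.INTER_CUBIC)
im=viewer.grab_frame('scene');b=cv2.resize(im[190:250,250:320],(320,274),interpolation=cv2.INTER_CUBIC)
o=np.zeros((440,800,3),np.uint8);o[:,:480]=a;o[:274,480:]=b;save(o,'ins')
```

```text
pos [ 0.5836 -0.0893  0.1051] F [ 0.1  0.3 -1.6] g 0.506 t 32.0 d [ 0.0084  0.0023 -0.0101] k 1 twist [0.006, -0.007, -0.008]
0 [-0.0084, -0.0024, 0.01]
```

View pics/ins.png

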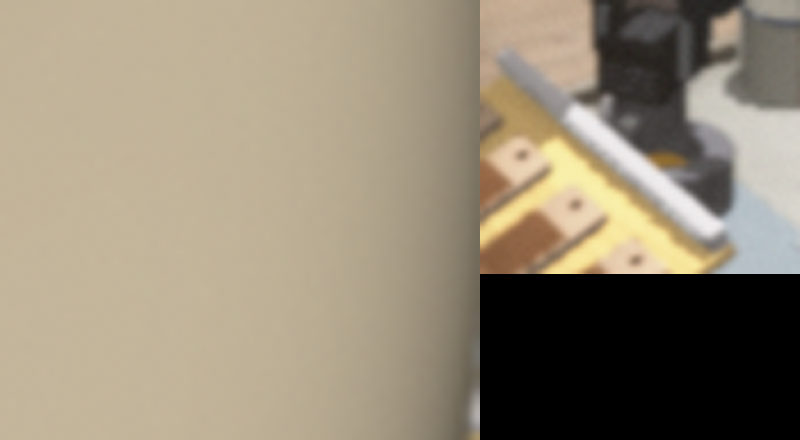

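The top view is blocked by the arm. The scene view shows the pack upright just above the dock, at (640,80). I correct the position and lower into the dock, watching the force.

servo_tool(
  rows=[
    {"twist":[0.006,-0.007,-0.008],"travel":[-0.0085,-0.0024,0.002],"claw":0.03},
    {"twist":[0,0,0],"travel":[0,0,0.004],"claw":0.03},
    {"twist":[0,0,0],"travel":[0,0,0],"claw":0.03},
  ],
)

```text
clock: 32.4
ee_pos: [0.595, -0.0875, 0.1018]
ee_rot: [0.003, -0.272, 0.962, -0.002]
force: [-0.2, -0.4, -2.1]
gripper_width: 0.502
```

Run:
```python
from h import *
rows([.592,-.087,.085],down(.55+np.pi),1)
```

```text
pos [ 0.595  -0.0875  0.1018] F [-0.2 -0.4 -2.1] g 0.502 t 32.4 d [-0.003   0.0005 -0.0168] k 1 twist [-0.005, 0.004, 0.001]
0 [0.0024, 0.002, 0.0168]
```

servo_tool(
  rows=[
    {"twist":[-0.005,0.004,0],"travel":[0.0024,0.002,0.006],"claw":0.03},
    {"twist":[0,0,0],"travel":[0,0,0.006],"claw":0.03},
    {"twist":[0,0,0],"travel":[0,0,0.003],"claw":0.03},
    {"twist":[0,0,0],"travel":[0,0,0],"claw":0.03},
  ],
)

```text
clock: 32.8
ee_pos: [0.5918, -0.0868, 0.0856]
ee_rot: [-0.0, -0.272, 0.962, 0.0]
force: [0.8, -0.7, -1.2]
gripper_width: 0.5
```

Run:
```python
from h import *
rows([.592,-.087,.078],down(.55+np.pi),1)
```

```text
pos [ 0.5918 -0.0868  0.0856] F [ 0.8 -0.7 -1.2] g 0.5 t 32.8 d [ 0.0002 -0.0002 -0.0076] k 1 twist [0.0, -0.0, 0.001]
0 [-0.0001, -0.0003, 0.0076]
```

Aligned to within 0.3 mm. Lowering in 2 mm steps.

servo_tool(
  rows=[
    {"twist":[0,0,0],"travel":[0,0,0.002],"claw":0.03},
    {"twist":[0,0,0],"travel":[0,0,0.002],"claw":0.03},
  ],
)

```text
clock: 33.0
ee_pos: [0.592, -0.0869, 0.0815]
ee_rot: [0.0, -0.272, 0.962, 0.0]
force: [0.9, -0.5, -1.1]
gripper_width: 0.502
```

servo_tool(
  rows=[
    {"twist":[0,0,0],"travel":[0,0,0.002],"claw":0.03},
    {"twist":[0,0,0],"travel":[0,0,0.002],"claw":0.03},
  ],
)

```text
clock: 33.2
ee_pos: [0.5924, -0.0869, 0.0775]
ee_rot: [0.0, -0.272, 0.962, -0.0]
force: [-0.5, -0.8, -1.5]
gripper_width: 0.503
```

servo_tool(
  rows=[
    {"twist":[0,0,0],"travel":[0,0,0.002],"claw":0.03},
  ],
)

```text
clock: 33.3
ee_pos: [0.5924, -0.087, 0.0753]
ee_rot: [0.0, -0.272, 0.962, -0.0]
force: [0.7, -0.9, -1.6]
gripper_width: 0.5
```

Run:
```python
from h import *
rows([.592,-.087,.065],down(.55+np.pi),1);print(np.round(env.get_state()['torque'],2))
```

```text
pos [ 0.5924 -0.087   0.0753] F [ 0.7 -0.9 -1.6] g 0.5 t 33.3 d [-0.0004  0.     -0.0103] k 1 twist [-0.001, 0.001, 0.001]
0 [0.0003, 0.0002, 0.0103]
[-0.05 -0.08  0.04]
```

servo_tool(
  rows=[
    {"twist":[0,0,0],"travel":[0,0,0.002],"claw":0.03},
    {"twist":[0,0,0],"travel":[0,0,0.002],"claw":0.03},
  ],
)

```text
clock: 33.5
ee_pos: [0.5925, -0.0871, 0.0713]
ee_rot: [0.001, -0.272, 0.962, -0.0]
force: [-0.3, 0.3, 0.9]
gripper_width: 0.508
```

servo_tool(
  rows=[
    {"twist":[0,0,0],"travel":[0,0,0.002],"claw":0.03},
    {"twist":[0,0,0],"travel":[0,0,0.002],"claw":0.03},
  ],
)

```text
clock: 33.7
ee_pos: [0.5925, -0.0871, 0.0676]
ee_rot: [0.001, -0.272, 0.962, -0.0]
force: [-1.6, 0.4, 2.5]
gripper_width: 0.503
```

servo_tool(
  rows=[
    {"twist":[0,0,0],"travel":[0,0,0.002],"claw":0.03},
    {"twist":[0,0,0],"travel":[0,0,0.002],"claw":0.03},
  ],
)

```text
clock: 33.9
ee_pos: [0.5924, -0.087, 0.0639]
ee_rot: [0.001, -0.272, 0.962, -0.0]
force: [-1.6, 0.9, 4.1]
gripper_width: 0.504
```

Run:
```python
from h import *
rows([.592,-.087,.062],down(.55+np.pi),1);print(np.round(env.get_state()['torque'],2))
```

```text
pos [ 0.5924 -0.087   0.0639] F [-1.6  0.9  4.1] g 0.504 t 33.9 d [-0.0004  0.     -0.0019] k 1 twist [-0.001, 0.001, 0.001]
0 [0.0004, 0.0003, 0.0019]
[ 0.08  0.39 -0.02]
```

servo_tool(
  rows=[
    {"twist":[0,0,0],"travel":[0,0,0.002],"claw":0.03},
    {"twist":[0,0,0],"travel":[0,0,0.0008],"claw":0.03},
  ],
)

```text
clock: 34.1
ee_pos: [0.5925, -0.087, 0.0614]
ee_rot: [0.001, -0.272, 0.962, -0.001]
force: [-2.6, 0.3, 4.4]
gripper_width: 0.505
```

servo_tool(
  rows=[
    {"twist":[0,0,0.06],"travel":[0,0,0.0004],"claw":0.03},
    {"twist":[0,0,0.08],"travel":[0,0,0.0004],"claw":0.03},
  ],
)

```text
clock: 34.3
ee_pos: [0.5934, -0.0872, 0.0614]
ee_rot: [0.002, -0.202, 0.979, -0.001]
force: [-1.0, 0.7, 5.8]
gripper_width: 0.5
```

Run:
```python
from h import *
rows([.592,-.087,.0615],down(.55-1.45+np.pi),1);print(np.round(env.get_state()['torque'],2))
```

```text
pos [ 0.5934 -0.0872  0.0614] F [-1.   0.7  5.8] g 0.5 t 34.3 d [-0.0014  0.0002  0.0001] k 1 twist [0.0, 0.005, 1.307]
0 [0.0012, 0.0007, -0.0001]
[ 0.04  0.2  -0.  ]
```

servo_tool(
  rows=[
    {"twist":[0,0,0.1],"travel":[0.0006,0.0003,0.0003],"claw":0.03},
    {"twist":[0,0,0.1],"travel":[0.0004,0,0.0003],"claw":0.03},
    {"twist":[0,0,0.1],"travel":[0,0,0.0003],"claw":0.03},
    {"twist":[0,0,0.1],"travel":[0,0,0.0003],"claw":0.03},
  ],
)

```text
clock: 34.7
ee_pos: [0.5954, -0.0883, 0.0624]
ee_rot: [0.006, 0.005, 1.0, -0.002]
force: [-1.3, -0.6, 5.2]
gripper_width: 0.504
```

Run:
```python
from h import *
rows([.592,-.087,.0615],down(.55-1.45+np.pi),1);print(np.round(env.get_state()['torque'],2))
```

```text
pos [ 0.5954 -0.0883  0.0624] F [-1.3 -0.6  5.2] g 0.504 t 34.7 d [-0.0034  0.0013 -0.0009] k 1 twist [0.002, 0.012, 0.891]
0 [0.0034, 0.0013, 0.0008]
[-0.08  0.39 -0.04]
```

servo_tool(
  rows=[
    {"twist":[0.002,0.012,0.05],"travel":[0.003,0.001,0.0012],"claw":0.03},
    {"twist":[0,0.003,0.1],"travel":[0.0008,0.0003,0.0006],"claw":0.03},
    {"twist":[0,0.003,0.1],"travel":[0.0008,0,0.0006],"claw":0.03},
    {"twist":[0,0.003,0.1],"travel":[0.0008,0,0.0005],"claw":0.03},
  ],
)

```text
clock: 35.1
ee_pos: [0.5953, -0.0885, 0.0625]
ee_rot: [0.001, 0.186, 0.983, -0.003]
force: [-1.5, -0.1, 4.5]
gripper_width: 0.504
```

Run:
```python
from h import *
rows([.592,-.087,.0615],down(.55-1.45+np.pi),1);print(np.round(env.get_state()['torque'],2))
```

```text
pos [ 0.5953 -0.0885  0.0625] F [-1.5 -0.1  4.5] g 0.504 t 35.1 d [-0.0033  0.0015 -0.001 ] k 1 twist [-0.005, 0.005, 0.525]
0 [0.0037, 0.0002, 0.001]
[-0.01  0.19  0.  ]
```

servo_tool(
  rows=[
    {"twist":[-0.002,0.003,0.08],"travel":[0.003,0.0002,0.0015],"claw":0.03},
    {"twist":[0,0.003,0.1],"travel":[0.001,0,0.0006],"claw":0.03},
    {"twist":[0,0.003,0.1],"travel":[0.001,0,0.0006],"claw":0.03},
    {"twist":[0,0.003,0.08],"travel":[0.001,0,0.0006],"claw":0.03},
  ],
)

```text
clock: 35.5
ee_pos: [0.5952, -0.0883, 0.0622]
ee_rot: [0.002, 0.367, 0.93, -0.002]
force: [-0.6, -0.4, 4.5]
gripper_width: 0.501
```

Run:
```python
from h import *
rows([.592,-.087,.0615],down(.55-1.45+np.pi),1);print(np.round(env.get_state()['torque'],2))
```

```text
pos [ 0.5952 -0.0883  0.0622] F [-0.6 -0.4  4.5] g 0.501 t 35.5 d [-0.0032  0.0013 -0.0007] k 1 twist [-0.001, 0.004, 0.149]
0 [0.0032, -0.0012, 0.0007]
[-0.22  0.27  0.04]
```

servo_tool(
  rows=[
    {"twist":[0,0.003,0.08],"travel":[0.0025,-0.001,0.0012],"claw":0.03},
    {"twist":[0,0.002,0.06],"travel":[0.001,0,0.0006],"claw":0.03},
  ],
)

```text
clock: 35.7
ee_pos: [0.5946, -0.088, 0.062]
ee_rot: [0.002, 0.433, 0.902, -0.001]
force: [-8.7, 9.7, 8.4]
gripper_width: 0.502
```

servo_tool(
  rows=[
    {"twist":[0,0,0.04],"travel":[0.0006,0,0.0005],"claw":0.03},
    {"twist":[0,0,0.04],"travel":[0.0006,0,0.0005],"claw":0.03},
  ],
)

```text
clock: 35.9
ee_pos: [0.595, -0.0883, 0.0622]
ee_rot: [0.005, 0.463, 0.886, -0.002]
force: [-2.3, -4.3, 5.5]
gripper_width: 0.504
```

Run:
```python
from h import *
rows([.592,-.087,.0615],down(.55-1.45+np.pi),1);print(np.round(env.get_state()['torque'],2))
```

```text
pos [ 0.595  -0.0883  0.0622] F [-2.3 -4.3  5.5] g 0.504 t 35.9 d [-0.003   0.0013 -0.0007] k 1 twist [-0.0, 0.01, -0.063]
0 [0.0028, -0.0017, 0.0007]
[-0.79  0.72  5.07]
```

The stop is reached (5 Nm). Relax slightly, then release so it clicks up.

servo_tool(
  rows=[
    {"twist":[0,0.005,-0.03],"travel":[0,0,0],"claw":0.03},
    {"twist":[0,0,0],"travel":[0,0,-0.002],"claw":0.03},
    {"twist":[0,0,0],"travel":[0,0,-0.002],"claw":0.03},
    {"twist":[0,0,0],"travel":[0,0,-0.001],"claw":0.03},
  ],
)

```text
clock: 36.3
ee_pos: [0.5951, -0.0884, 0.0623]
ee_rot: [0.002, 0.444, 0.896, -0.003]
force: [1.6, -2.4, -3.2]
gripper_width: 0.5
```

Run:
```python
from h import *
rows([.592,-.087,.0615],down(.55-1.45+np.pi),1);print(np.round(env.get_state()['torque'],2))
```

```text
pos [ 0.5951 -0.0884  0.0623] F [ 1.6 -2.4 -3.2] g 0.5 t 36.3 d [-0.0031  0.0014 -0.0008] k 1 twist [-0.004, 0.005, -0.02]
0 [0.003, -0.0016, 0.0008]
[-0.31 -0.24  1.72]
```

servo_tool(
  rows=[
    {"twist":[0,0,-0.02],"travel":[0,0,0],"claw":0.03},
    {"twist":[0,0,0],"travel":[0,0,-0.002],"claw":0.03},
    {"twist":[0,0,0],"travel":[0,0,-0.002],"claw":0.03},
  ],
)

```text
clock: 36.6
ee_pos: [0.5949, -0.0882, 0.0642]
ee_rot: [0.001, 0.435, 0.9, -0.003]
force: [4.5, -0.4, -14.8]
gripper_width: 0.501
```

Run:
```python
from h import *
rows([.592,-.087,.0615],down(.55-1.45+np.pi),1);print(np.round(env.get_state()['torque'],2))
```

```text
pos [ 0.5949 -0.0882  0.0642] F [  4.5  -0.4 -14.8] g 0.501 t 36.6 d [-0.0029  0.0012 -0.0027] k 1 twist [-0.004, 0.003, -0.001]
0 [0.0027, -0.0015, 0.0027]
[-0.43 -1.22  0.79]
```

Not clicked up yet: it's blocked at about 12 mm, and I probably backed off too far. Push down, turn to the stop again, and release from there.

servo_tool(
  rows=[
    {"twist":[0,0,0],"travel":[0,0,0.002],"claw":0.03},
    {"twist":[0,0,0],"travel":[0.002,-0.001,0.0015],"claw":0.03},
    {"twist":[0,0,0.03],"travel":[0,0,0.0008],"claw":0.03},
    {"twist":[0,0,0.03],"travel":[0,0,0.0008],"claw":0.03},
  ],
)

```text
clock: 37.0
ee_pos: [0.5949, -0.0883, 0.0643]
ee_rot: [0.004, 0.46, 0.888, -0.003]
force: [-0.0, -3.0, -0.2]
gripper_width: 0.505
```

Run:
```python
from h import *
rows([.592,-.087,.0615],down(.55-1.45+np.pi),1);print(np.round(env.get_state()['torque'],2))
```

```text
pos [ 0.5949 -0.0883  0.0643] F [-0.  -3.  -0.2] g 0.505 t 37.0 d [-0.0029  0.0013 -0.0028] k 1 twist [-0.002, 0.01, -0.056]
0 [0.0027, -0.0016, 0.0028]
[-0.46  0.26  4.54]
```

Torque holds it against the stop. Open the jaws now, back off, and inspect.

servo_tool(
  rows=[
    {"twist":[0,0,0],"travel":[0,0,0],"claw":0.055},
    {"twist":[0,0,0],"travel":[0,0,0],"claw":0.06},
    {"twist":[0,0,0],"travel":[0,0,0],"claw":0.062},
    {"twist":[0,0,0],"travel":[0,0,-0.02],"claw":0.062},
    {"twist":[0,0,0],"travel":[0,0,-0.045],"claw":0.062},
    {"twist":[0,0,0],"travel":[0,0,-0.04],"claw":0.062},
  ],
)

```text
clock: 37.6
ee_pos: [0.5893, -0.0861, 0.1668]
ee_rot: [-0.003, 0.466, 0.885, -0.003]
force: [1.4, -0.5, -0.8]
gripper_width: 0.728
```

servo_tool(
  rows=[
    {"twist":[0,0,0],"travel":[0.02,-0.025,-0.02],"claw":0.062},
    {"twist":[0,0,0],"travel":[0.03,-0.038,0],"claw":0.062},
    {"twist":[0,0,0],"travel":[0.03,-0.038,0],"claw":0.062},
    {"twist":[0,0,0],"travel":[0.03,-0.038,0],"claw":0.062},
    {"twist":[0,0,0],"travel":[0,0,0],"claw":0.062},
  ],
)

```text
clock: 38.1
ee_pos: [0.4101, -0.0738, 0.1932]
ee_rot: [0.003, 0.469, 0.883, -0.002]
force: [0.8, -0.5, -0.6]
gripper_width: 0.728
```

Run:
```python
from h import *
rows([.592,-.087,.0615],down(.55-1.45+np.pi),1)
im=viewer.grab_frame('top');a=cv2.resize(im[175:235,250:320],(467,400),interpolation=cv2.INTER_CUBIC)
for n,z in(('battery_pack',.085),):
    for r in spotter.regions_of('top',n):
        m=r['region'].astype(np.uint8);c=max(cv2.findContours(m,0,2)[0],key=cv2.contourArea)
        W=np.array([atz('top',p[0],z)[:2] for p in c],np.float32);print(round(r['conf'],2),r['point'],cv2.minAreaRect(W*1000))
im2=viewer.grab_frame('scene');b=cv2.resize(im2[185:255,250:320],(333,333),interpolation=cv2.INTER_CUBIC)
o=np.zeros((400,800,3),np.uint8);o[:,:467]=a;o[:333,467:]=b;save(o,'lock')
# label
hsv=cv2.cvtColor(im,cv2.COLOR_RGB2HSV).astype(int);V=hsv[...,2];print(V[195:215,275:295:2])
```

```text
pos [ 0.4101 -0.0738  0.1932] F [ 0.8 -0.5 -0.6] g 0.728 t 38.1 d [ 0.1819 -0.0132 -0.1317] k 1 twist [-0.0, 0.007, -0.076]
0 [-0.1119, 0.1432, 0.1325]
0.91 [281.4, 203.4] ((590.3539428710938, -88.2357177734375), (48.80386734008789, 63.10038375854492), 45.80545425415039)
[[ 68  42  29  45  75 136 152 136  67  50]
 [ 56  57  38  52 110 149 152 150 101  48]
 [ 78  50  47  81 138 152 150 153 133  59]
 [ 85  45  63 126 150 152 152 152 149  97]
 [ 59  51 101 151 152 151 151 152 152 140]
 [ 48  70 135 154 151 152 151 152 156 145]
 [ 55 107 151 153 151 152 151 153 156 111]
 [ 76 141 153 152 152 153 154 153 131  72]
 [ 99 154 152 153 152 152 154 139  87  58]
 [102 160 152 153 153 154 152 108  62  49]
 [ 76 150 154 153 153 155 137  77  58  35]
 [ 58 113 155 153 154 160 102  62  48  20]
 [ 51  74 142 155 154 153  70  57  32  38]
 [ 44  61 112 155 145 107  61  45  18  80]
 [ 30  58  82 144 113  71  54  29  25 110]
 [ 24  48  68 111  83  62  39  13  46 138]
 [ 45  33  62  79  68  54  22  16  64 145]
 [ 68  30  53  67  63  35  10  40  75 124]
 [ 81  47  37  64  49  18  22  87  87  80]
 [ 84  67  31  51  30  28  62 134  98  53]]
```

View pics/lock.png

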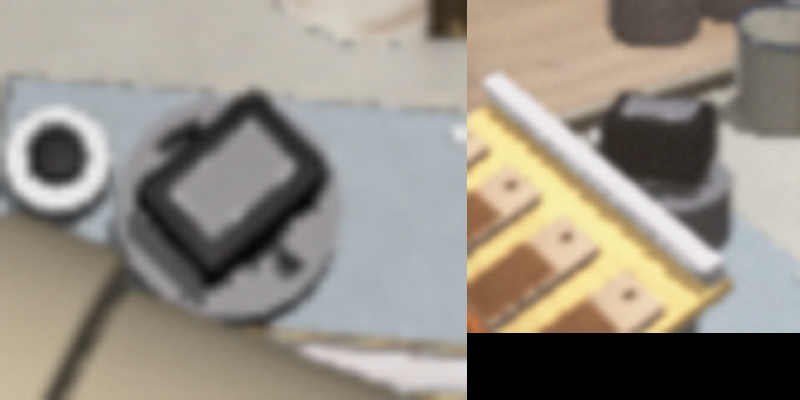

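The pack sits upright in the dock, turned about 90° from the slots, at (232,180). Its height decides whether it locked, so I'll triangulate the label.

```bash
cat >> h.py <<'E'
def label(cam,img,box):
    c0,r0,c1,r1=box;hsv=cv2.cvtColor(img,cv2.COLOR_RGB2HSV).astype(int)[r0:r1,c0:c1]
    return hsv
def tri(pa,pb):
    o1,d1=ray('top',pa);o2,d2=ray('scene',pb)
    A=np.array([d1,-d2]).T;t=np.linalg.lstsq(A,o2-o1,rcond=None)[0];p,q=o1+d1*t[0],o2+d2*t[1];return (p+q)/2,np.linalg.norm(p-q)
E
python3 - <<'E'
from h import *
res={}
for cam in('top','scene'):
    im=viewer.grab_frame(cam);r=spotter.regions_of(cam,'battery_pack')
    best=max(r,key=lambda q:q['conf']);print(cam,[(round(q['conf'],2),np.round(q['point'])) for q in r])
    V=cv2.cvtColor(im,cv2.COLOR_RGB2HSV)[...,2]
    reg=cv2.erode(cv2.dilate(best['region'].astype(np.uint8),np.ones((3,3))),np.ones((5,5)))>0
    k=(reg&(V>95)).astype(np.uint8);n,l,s,ce=cv2.connectedComponentsWithStats(k);i=1+np.argmax(s[1:,4]);res[cam]=ce[i];print(s[i],ce[i])
    if cam=='top':
        y,x=np.nonzero(l==i);W=np.array([atz('top',p,.085)[:2] for p in zip(x,y)]);e,v=np.linalg.eigh(np.cov(W.T));print('yaw',np.arctan2(v[1,1],v[0,1]),np.sqrt(12*e),W.mean(0))
    else:
        print(V[200:222:1,280:306:2])
print(tri(res['top'],res['scene']))
for z in (.0795,.085,.091): print(z,proj('scene',[*atz('top',res['top'],z)[:2],z]))
E
```

```text
top [(0.91, array([284., 203.]))]
[275 193  19  18 190] [284.28421053 201.42105263]
yaw 2.2899882865212446 [0.02585432 0.04150535] [ 0.59387589 -0.08764159]
scene [(0.73, array([290., 215.])), (0.54, array([275., 245.]))]
[282 205  17   6  64] [289.515625 207.453125]
[[197 203 205 205 207 202 200 193 186 183 164 136 109]
 [204 203 205 204 200 196 190 186 170 152 122  96  86]
 [205 205 202 198 193 189 177 160 134 109  89  81  89]
 [200 187 181 182 183 170 146 117  95  84  84 106 123]
 [189 137 132 145 159 130 106  88  83  90 118 161 167]
 [171  93 118 134 135 108 101  96  94 113 150 178 175]
 [135  81 136 142 141 130 132 128 120 115 111 158 153]
 [ 96  96 146 147 149 146 147 147 142 108  64 113 127]
 [ 68  96 145 139 138 145 152 149 142  87  50  93 116]
 [ 57  74  99  96 103 122 150 143 122  64  50  88 119]
 [ 52  57  61  62  67  81 105  95  84  54  51  92 132]
 [ 52  48  54  53  57  57  64  62  57  49  48 101 173]
 [ 48  48  49  49  51  51  50  54  52  51  48 112 195]
 [ 48  49  49  50  48  49  46  46  49  50  49 113 201]
 [ 44  49  46  47  48  48  46  46  45  47  48 116 201]
 [ 49  48  46  47  46  48  45  45  47  45  51 118 201]
 [ 47  47  51  45  47  47  50  44  46  44  53 122 203]
 [ 52  46  48  49  48  49  47  44  44  48  54 132 202]
 [ 67  49  49  46  47  47  47  46  44  46  59 138 202]
 [121  50  46  47  47  48  48  44  45  47  68 144 190]
 [187  80  49  50  48  46  48  45  47  47  75 142 170]
 [227 145  60  52  49  48  48  47  46  48  85 144 159]]
(array([ 0.59330659, -0.0873995 ,  0.08551169]), np.float64(0.0009559359731789291))
0.0795 [290.32166335 209.3601836 ]
0.085 [289.91501837 207.5709446 ]
0.091 [289.4690679  205.60876136]
```

Run:
```python
from h import *
res={}
for cam,box in(('top',(395,225,430,262)),('scene',(320,275,358,300))):
    im=cv2.cvtColor(cv2.resize(cv2.imread('pics/%s0.png'%cam),(560,420),interpolation=cv2.INTER_AREA),cv2.COLOR_BGR2RGB)
    hsv=cv2.cvtColor(im,cv2.COLOR_RGB2HSV);V=hsv[...,2];c0,r0,c1,r1=box
    k=np.zeros(V.shape,np.uint8);k[r0:r1,c0:c1]=((V>95)&(V<175)&(hsv[...,1]<35))[r0:r1,c0:c1]
    n,l,s,ce=cv2.connectedComponentsWithStats(k)
    print(cam,s[1:][s[1:,4]>20].tolist(),ce[1:][s[1:,4]>20].tolist())
    res[cam]=[(c,a) for c,a in zip(ce[1:],s[1:,4]) if a>20]
for a,_ in res['top']:
    for b,_ in res['scene']: print(a,b,tri(a,b))
```

```text
top [[395, 225, 28, 34, 204], [408, 232, 14, 18, 177]] [[404.47058823529414, 244.9607843137255], [414.97740112994353, 240.47457627118644]]
scene [[322, 276, 35, 24, 263]] [[338.9771863117871, 283.4790874524715]]
[404.47058824 244.96078431] [338.97718631 283.47908745] (array([ 0.50642825, -0.3834179 ,  0.04880961]), np.float64(0.02105927464884334))
[414.97740113 240.47457627] [338.97718631 283.47908745] (array([ 0.506689  , -0.39867601,  0.06081338]), np.float64(0.0006008550644145351))
```

The bench-pose check gives 0.0608 m against the true 0.061 m. The label is now at 0.0855 m, so the pack origin is about 16.5 mm above the dock's origin and the pack is locked, turned about 1.40 rad. Check the tiles and plan the switch press.

Run:
```python
from h import *
try: tiles()
except ValueError as e: print(e)
viewer.grab_frame('scene')
for r in spotter.regions_of('scene','tile_1'): print('scene',round(r['conf'],2),np.round(r['point']))
for y in (.0985,.0334,-.0321,-.0988): print(np.round(proj('scene',B(.04,y,.008))),np.round(B(.036,y,.008),3))
for t in range(3):
    viewer.grab_frame('top')
    for r in spotter.regions_of('top','lamp_switch')[:1]:
        ys,xs=np.nonzero(r['region']);print('sw',round(r['conf'],2),len(xs),atz('top',(xs.mean(),ys.mean()),.048))
rows([.6115,-.0245,.15],down(np.pi),8)
```

```text
scene 0.95 [275. 252.]
scene 0.59 [249. 234.]
scene 0.58 [271. 176.]
scene 0.54 [264. 240.]
scene 0.52 [241. 219.]
[241. 219.] [ 0.479 -0.021  0.051]
[252. 229.] [ 0.474 -0.086  0.051]
[263. 241.] [ 0.47  -0.151  0.051]
[276. 253.] [ 0.465 -0.218  0.051]
sw 0.54 69 [ 0.61215906 -0.02400914  0.048     ]
sw 0.48 74 [ 0.61144502 -0.02387189  0.048     ]
pos [ 0.4176 -0.076   0.1943] F [ 0.5 -0.8  0.1] g 0.728 t 38.95 d [ 0.1939  0.0515 -0.0443] k 8 twist [-0.0, 0.002, -0.122]
0 [-0.0082, 0.0236, 0.0057]
1 [-0.0111, 0.0225, 0.0057]
2 [-0.0137, 0.021, 0.0057]
3 [-0.0162, 0.0191, 0.0057]
4 [-0.0184, 0.017, 0.0057]
5 [-0.0203, 0.0147, 0.0056]
6 [-0.022, 0.0121, 0.0056]
7 [-0.0233, 0.0093, 0.0056]
```

All four tiles show at their predicted pixels. Move over the switch with the fingers shut.

servo_tool(
  rows=[
    {"twist":[0,0,-0.122],"travel":[-0.008,0.0236,0],"claw":0.0},
    {"twist":[0,0,-0.122],"travel":[-0.011,0.0225,0],"claw":0.0},
    {"twist":[0,0,-0.122],"travel":[-0.0137,0.021,0.002],"claw":0.0},
    {"twist":[0,0,-0.122],"travel":[-0.016,0.019,0.004],"claw":0.0},
    {"twist":[0,0,-0.122],"travel":[-0.0184,0.017,0.006],"claw":0.0},
    {"twist":[0,0,-0.122],"travel":[-0.02,0.0147,0.006],"claw":0.0},
    {"twist":[0,0,-0.122],"travel":[-0.022,0.012,0.006],"claw":0.0},
    {"twist":[0,0,-0.12],"travel":[-0.018,0.007,0.006],"claw":0.0},
  ],
)

```text
clock: 39.75
ee_pos: [0.6101, -0.0217, 0.1658]
ee_rot: [0.006, -0.018, 1.0, -0.005]
force: [0.5, 0.4, -0.4]
gripper_width: -0.001
```

servo_tool(
  rows=[
    {"twist":[0,0,0],"travel":[0,0,0],"claw":0.0},
  ],
)

```text
clock: 39.85
ee_pos: [0.6115, -0.0211, 0.1644]
ee_rot: [0.006, -0.019, 1.0, -0.004]
force: [-0.3, -0.8, -0.9]
gripper_width: -0.0
```

Run:
```python
from h import *
rows([.6115,-.0242,.09],down(np.pi),3)
```

```text
pos [ 0.6115 -0.0211  0.1644] F [-0.3 -0.8 -0.9] g -0.0 t 39.85 d [-0.     -0.0031 -0.0744] k 3 twist [-0.003, 0.004, 0.013]
0 [0.0003, -0.0008, 0.0248]
1 [0.0002, -0.0009, 0.0248]
2 [0.0001, -0.001, 0.0248]
```

servo_tool(
  rows=[
    {"twist":[-0.003,0.004,0.013],"travel":[0,-0.001,0.022],"claw":0},
    {"twist":[-0.003,0.004,0.013],"travel":[0,-0.001,0.024],"claw":0},
    {"twist":[-0.003,0.004,0.013],"travel":[0,-0.001,0.018],"claw":0},
    {"twist":[0,0,0],"travel":[0,0,0.008],"claw":0},
    {"twist":[0,0,0],"travel":[0,0,0],"claw":0},
  ],
)

```text
clock: 40.35
ee_pos: [0.6102, -0.025, 0.0915]
ee_rot: [-0.001, 0.006, 1.0, -0.0]
force: [-0.0, 0.5, 0.7]
gripper_width: 0.0
```

Run:
```python
from h import *
rows([.6115,-.0242,.065],down(np.pi),1)
```

```text
pos [ 0.6102 -0.025   0.0915] F [-0.   0.5  0.7] g 0.0 t 40.35 d [ 0.0013  0.0008 -0.0265] k 1 twist [-0.0, -0.002, -0.012]
0 [-0.0013, 0.0009, 0.0265]
```

Contact is expected at TCP z ≈ 0.059 and full press at ≈ 0.053.

servo_tool(
  rows=[
    {"twist":[0,0,-0.012],"travel":[-0.001,0.0009,0.012],"claw":0},
    {"twist":[0,0,0],"travel":[0,0,0.012],"claw":0},
    {"twist":[0,0,0],"travel":[0,0,0.004],"claw":0},
    {"twist":[0,0,0],"travel":[0,0,0],"claw":0},
  ],
)

```text
clock: 40.75
ee_pos: [0.6121, -0.0244, 0.064]
ee_rot: [0.001, 0.0, 1.0, -0.0]
force: [-0.1, -1.1, -0.4]
gripper_width: -0.001
```

servo_tool(
  rows=[
    {"twist":[0,0,0],"travel":[0,0,0.003],"claw":0},
    {"twist":[0,0,0],"travel":[0,0,0.002],"claw":0},
  ],
)

```text
clock: 40.95
ee_pos: [0.6126, -0.0244, 0.0593]
ee_rot: [0.001, 0.0, 1.0, -0.001]
force: [0.3, 0.5, -0.2]
gripper_width: -0.001
```

servo_tool(
  rows=[
    {"twist":[0,0,0],"travel":[0,0,0.002],"claw":0},
    {"twist":[0,0,0],"travel":[0,0,0.001],"claw":0},
  ],
)

```text
clock: 41.15
ee_pos: [0.6127, -0.0244, 0.0568]
ee_rot: [0.002, 0.0, 1.0, -0.001]
force: [-1.1, 0.5, 2.6]
gripper_width: 0.002
```

servo_tool(
  rows=[
    {"twist":[0,0,0],"travel":[0,0,0.002],"claw":0},
    {"twist":[0,0,0],"travel":[0,0,0.002],"claw":0},
    {"twist":[0,0,0],"travel":[0,0,0.001],"claw":0},
  ],
)

```text
clock: 41.45
ee_pos: [0.6127, -0.0244, 0.053]
ee_rot: [0.002, 0.0, 1.0, -0.001]
force: [-3.8, 0.1, 10.1]
gripper_width: 0.001
```

servo_tool(
  rows=[
    {"twist":[0,0,0],"travel":[0,0,0.0015],"claw":0},
    {"twist":[0,0,0],"travel":[0,0,0.0012],"claw":0},
  ],
)

```text
clock: 41.65
ee_pos: [0.6128, -0.0244, 0.053]
ee_rot: [0.003, 0.0, 1.0, -0.001]
force: [-4.1, 1.0, 9.7]
gripper_width: -0.001
```

servo_tool(
  rows=[
    {"twist":[0,0,0],"travel":[0,0,0.001],"claw":0},
    {"twist":[0,0,0],"travel":[0,0,0.001],"claw":0},
  ],
)

```text
clock: 41.85
ee_pos: [0.6127, -0.0244, 0.053]
ee_rot: [0.003, -0.0, 1.0, -0.001]
force: [-3.7, 1.3, 8.4]
gripper_width: 0.003
```

The switch bottomed out (10 N, 6 mm down). Retreat and do a last check.

servo_tool(
  rows=[
    {"twist":[0,0,0],"travel":[0,0,-0.01],"claw":0},
    {"twist":[0,0,0],"travel":[0,0,-0.04],"claw":0},
    {"twist":[0,0,0],"travel":[0,0,-0.045],"claw":0},
    {"twist":[0,0,0],"travel":[0,0,-0.045],"claw":0},
    {"twist":[0,0,0],"travel":[0.02,0.03,-0.01],"claw":0},
    {"twist":[0,0,0],"travel":[0.03,0.04,0],"claw":0},
    {"twist":[0,0,0],"travel":[0.03,0.04,0],"claw":0},
    {"twist":[0,0,0],"travel":[0.03,0.04,0],"claw":0},
  ],
)

```text
clock: 42.65
ee_pos: [0.5063, 0.1251, 0.2098]
ee_rot: [0.008, 0.005, 1.0, -0.001]
force: [1.2, 0.6, -0.4]
gripper_width: 0.001
```

servo_tool(
  rows=[
    {"twist":[0,0,0],"travel":[0.03,0.04,0],"claw":0},
    {"twist":[0,0,0],"travel":[0.02,0.04,0],"claw":0},
    {"twist":[0,0,0],"travel":[0.0,0.02,0],"claw":0},
    {"twist":[0,0,0],"travel":[0,0,0],"claw":0},
  ],
)

```text
clock: 43.05
ee_pos: [0.452, 0.2321, 0.2112]
ee_rot: [0.01, 0.002, 1.0, 0.0]
force: [0.1, -0.1, 0.1]
gripper_width: 0.002
```

Run:
```python
from h import *
im=viewer.grab_frame('top');save(cv2.resize(im[100:290,100:440],(800,447),interpolation=cv2.INTER_CUBIC),'end')
r={}
V=cv2.cvtColor(im,cv2.COLOR_RGB2HSV)[...,2]
for q in spotter.regions_of('top','battery_pack')[:1]:
    k=(cv2.erode(q['region'].astype(np.uint8),np.ones((3,3)))>0)&(V>95);y,x=np.nonzero(k);pa=(x.mean(),y.mean());W=np.array([atz('top',p,.085)[:2] for p in zip(x,y)]);e,v=np.linalg.eigh(np.cov(W.T));print('yaw',np.arctan2(v[1,1],v[0,1])-np.pi,W.mean(0))
im=viewer.grab_frame('scene')
V=cv2.cvtColor(im,cv2.COLOR_RGB2HSV)[...,2]
k=np.zeros(V.shape,np.uint8);k[205:212,282:300]=V[205:212,282:300]>95;n,l,s,ce=cv2.connectedComponentsWithStats(k);print(s,tri(pa,ce[1+np.argmax(s[1:,4])]))
try: tiles()
except ValueError: pass
```

```text
yaw -0.8562404914513384 [ 0.59393254 -0.08773662]
[[     0      0    560    420 235126]
 [   282    205     18      6     74]] (array([ 0.5942987 , -0.08805754,  0.08640829]), np.float64(0.001543562966145845))
tile 0.97 [ 0.4769 -0.1559] yaw -0.153 len [0.0398 0.0679]
tile 0.85 [ 0.4688 -0.2245] yaw -0.173 len [0.0412 0.0704]
tile 0.83 [ 0.4812 -0.0871] yaw -0.122 len [0.0443 0.0733]
tile 0.8 [ 0.4853 -0.0193] yaw 0.002 len [0.0415 0.072 ]
```

View pics/end.png

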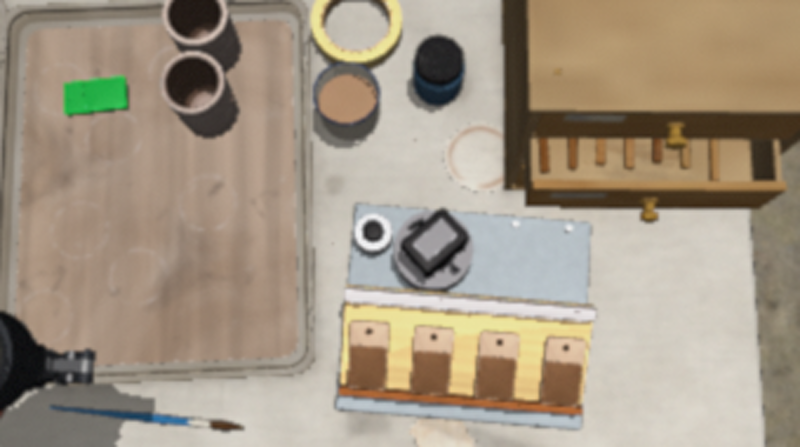

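The final picture shows the tray empty apart from the green slab. Four tiles stand on the board with hole ends up, at about (368,355) to (563,370), all against the ledge. The pack is turned in the dock at (433,245), and the cup, jar and brush are where they were. Handing in.

```bash
python3 -c "
from cell import sign_off
print(sign_off())"
```

```text
the job is handed in; nothing more can be done
None
```

I put all four brown tiles on the board, locked the battery pack in the dock, pressed the switch and handed the job in at about 43 s of the 210 s allowed. The hand-in gave no verdict, so the results below are my own checks.

- **Tiles:** each one was slid down until the ledge pushed back with about 4–6 N, glazed face out and hole end up. The final pictures show all four in place and the tray empty except for the green slab, which I left. The camera's raw tile angles differ from the board's by up to 0.1 rad. I put that down to the board's slope, because the gripper was square to within about 0.01 rad when it let go.
- **Pack:** it was pushed down and turned clockwise until it hit the stop at about 5 Nm. The camera puts it about 16.5–17.4 mm above the dock's origin, against 16 mm when locked. It is turned about 1.40 rad from the slots, judging by my estimate of where the slots point.
- **Disagreement on the pack:** while it was still gripped, the arm's height readings suggested only about 12 mm, so I had not felt it click up. After release the camera gave the locked height. The same method had read 60.8 mm against the true 61 mm when the pack stood on the bench. I did not test the lock by pushing on it.
- **Switch:** it was pressed about 6 mm to its end stop with about 10 N, then let go. I did not measure that it sprang back.
- **Other items:** the cup, jar and brush look unmoved, and the arm is clear of everything.

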